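# Lock the swivel head of the modelling stand with its pin

### The job

Lock the modelling stand: turn its swivel head until the cross-hole lines up with the holes in the two cheeks, then push the locking pin all the way through, from whichever side is free, until its handle butts against the cheek. The pin's handle is tucked under the low shelf, so at first only the shank can be taken. Leave the slip bottle, the slate rib and the slip pot standing where they are.

Things in the scene. Friction and masses are not known exactly. Their poses are not given: they have to be found in the camera images.
- swivel_stand: The modelling stand, bolted down: a dark steel foot 100 x 100 x 14 mm with two upright aluminium cheeks, each 8 mm thick, 44 mm wide, reaching 80 mm above the table, their outer faces 28 mm to either side of the stand's centre. Origin: centre of the foot's underside. z up; its y axis is the line of the cheeks' holes.
- stand_hole (a point): The point midway between the two cheek holes, on their common axis, 60 mm above the table on the stand's vertical axis (same axes as the stand). The holes are 12.5 mm wide. The turning spindle (26 mm square, with a 12.5 mm cross-hole at this height) stands between the cheeks.
- swivel_head (a joint): Angle of the swivel head about the stand's vertical axis, rad, counter-clockwise from above; stays where it is left (friction 0.08 N m), stops at -0.35 and 3.49. Its cross-hole is lined up with the cheek holes at 0 and, equally well, at 3.14, as it goes right through. The head turns with the wing bar (see wing_top).
- wing_top (a point): Centre of the top of the wooden wing bar that turns the head, 110 mm above the table; x runs along the bar. Bar 64 mm long, 18 thick, 22 high, square to the cross-hole (so along the stand's x axis when lined up). It stands on a wooden disc 76 mm in diameter, underside 80 mm and top 88 mm above the table, overhanging the cheeks.
- lock_pin: Locking pin, loose, 80 g: round steel shank 10 mm in diameter, 72 mm long, and square wooden handle 20 x 20 mm, 56 mm long. Origin: on its axis at the shoulder where shank meets handle; x points to the tip. Lies on its handle, shank level 10 mm above the table. Home, the shoulder meets a cheek's outer face, 28 mm from stand_hole; the handle's first 10 mm are then under the disc.
- low_shelf: Low wooden shelf fixed to the table, 80 mm deep, 130 mm wide, 38 mm high, board 8 mm thick with sides and a back (8 mm); open only at its front, which faces its -x. Origin: centre of its underside. At the start the pin's handle is beneath it and the shank points out of the front, some 60 mm of it showing. Rows of books, up to 120 mm above the table, line its right edge beyond y = -0.47.
- slip_bottle: White squeeze bottle with red nozzle, 41 mm in diameter, 112 mm tall, standing on one side of the stand, in line with the holes, about 95 mm from the stand's centre; it blocks the pin's way on that side. Origin: centre of its underside. Leave it standing there.
- slate_rib: Flat dark oval rib, 58 x 92 x 7 mm, lying on the other side of the stand, in line with the holes, about 95 mm from the centre; the pin passes well above it. Origin: centre of its underside. Leave it.
- slip_pot: Small pale pot, 67 mm in diameter, 34 mm tall, standing on the low shelf towards its back. Origin: centre of its underside. Leave it.
- pin_tip (a point): Tip of the pin, 72 mm from the shoulder along its x; the last 8 mm taper to 5 mm in diameter. The balance point is in the handle, about 15 mm behind the shoulder.
Mind the look-alikes: they are no part of the job. There is more than one size of the swivel_stand; the one meant has the size given above.

How it is judged:
By the outcome, as a careful person would: the job done as asked, in the order asked, and still so for the second after the job is handed in, with the robot touching nothing.
It also fails if it takes over 72 s, if anything falls off the work surface, if the arm or the gripper's body presses on something with over 40 N, if the wrist force passes 120 N, or if a joint passes its speed limit or range.

### The arm

A 6-joint arm with a two-finger parallel gripper is mounted at the origin on a cart in front of the work surface, level with it; the furniture and walls round the work are solid. World frame = base frame: x ahead of the robot, y to its left, z up, the work surface at z = 0. Lengths are in m, angles in rad, forces in N, time in s.
With the tool pointing down it reaches from about 0.275 to 0.85 m from the base axis. Payload 19 kg.
Tool frame: the origin (TCP) lies midway between the tips of the shut fingers; the grasp point (between the pads) lies 19 mm behind it; x points along the fingers, z is the direction in which the jaws open and shut, and the axes are right-handed (so a half turn about x gives the same grasp; the last joint's range is limited). The gripper opens to 85 mm and grips with 20 to 120 N. Pads are 22 mm wide; open, the fingers measure 114 mm over their backs; the gripper's body (76 mm by 85 mm) begins 54 mm behind the grasp point. The pads swing forward as they close: fully open they stand 13 mm farther back than shut.
Start: joints at [-1.259, 0.15, 1.437, -0, 1.554, -0.134], TCP at [0.248, -0.519, 0.201] pointing down, gripper open.
Joint ranges: [-2.8, 2.8], [-0.68, 2.1], [0.12, 2.68], [-1.39, 4.53], [0.16, 2.79], [-2.81, 2.81]. Speed limits (rad/s): [1.89, 1.89, 2.22, 3.01, 3.01, 3.01].

### API

Orientations are given as [roll, pitch, yaw] about the fixed x, y, z axes, in that order (R = Rz(yaw) Ry(pitch) Rx(roll)).
In Python, from rig import read_state, grab_frame, get_calibration, close_job, outline_of, spot_point gives the robot as it stands.
- The arm moves only by the tool carry_out, never from a script. Its argument "moves" is a list of rows, each an object with "dp": the shift along the world's x, y, z in m, a list of three; "dr": the turn, a rotation vector about the world's x, y, z in degrees, a list of three; "claw": the closure, from -1 (fully open) to 1 (shut). A call has 1 to 8 rows; each row shifts and turns the pose as measured when the row begins; what a row does not reach is not made up. A row lasts 1/8 s, in which the tool goes at most 62.5 mm and 10.7 degrees, less where a joint would pass 70% of its speed; a pose out of reach is approached as far as the arm can. A call with a gripper value outside its range is refused whole. The fingers move at their own pace and stop on an object; "force" is the grip in N (left out, the last holds). Time passes only in rows, so rows that do not move let the fingers close. It gives the time, the measured TCP pose, the force and the opening at its end, in the units of the state.
- read_state(): the state, without advancing time (a new reading comes with each control period).
- grab_frame(name): name is "scene" or "top"; returns (picture, depth): 400x640x3 uint8, red, green, blue; 400x640 float32, m along the optical axis (not along the pixel's ray), 0 where there is no reading.
- get_calibration(name): a dict with "mtx" (3x3 intrinsics, pixels), "R" (3x3) and "t" (3): a world point X has camera coordinates R X + t. Camera axes: x right, y down, z forward; pixel columns grow to the right and rows downward; lengths in m; the calibration is good to about 2 mm. A picture is of the moment at which its call begins. get_calibration takes no time and is no camera call.
- close_job(): hands the job in, once; it reports no verdict.
Trained networks look in the newest picture that a camera, given by its name, has taken for a name from the list of things; names that differ only in an ending like _2 or _b are one class to them, and where a whole thing is asked for, a point or a joint stands for the part that bears it (a point fixed in the world has none). Each returns a list of dicts, best first, with "confidence" (0 to 1); they miss things now and then, are a little off and sometimes report something else, mostly with a low value. They report only what shows in the picture. A call takes as long as a camera call. They do not tell look-alikes from the thing itself.
- outline_of(name, camera): "pixels" (400x640 bool, what is visible of it) and "xy" ([column, row] in pixels, amid what is visible of it).
- spot_point(name, camera): "xy" ([column, row] in pixels: a listed point, or the origin of a listed thing).
The state is a dict: "time": time; "qpos": joint angles; "qvel": joint speeds; "tau": joint torques, N m; "eef_pos": TCP position; "orientation": TCP orientation; "ft_force": force on the tool from outside, world axes, zero at the start; "ft_torque": the same for the moment, N m; "gripper_width": opening from 0.0 (shut) to 1.0 (fully open).
Only numpy, scipy, OpenCV 4.12 (cv2) and the standard library are available. Lean on these libraries where they do the work, as an engineer would, in place of code of your own. Each camera call takes 0.05 s, during which the arm holds its last target.

## Working session

There is one attempt and no reset: what is moved stays moved. The work goes in short steps, Python scripts to look and compute and a tool call to move; the robot and the scene stay as the last step left them, time stands still between calls to the robot, and variables do not carry over. Pictures are saved under pics/ and viewed, and the job is handed in when it is done.

Besides the shell and the picture viewer there is one more tool, called after "Call:" by a JSON object that holds its "api" and its "payload", one argument or row to a line. carry_out: Moves the arm, as the interface text tells. Its arguments: {"type":"object","properties":{"moves":{"type":"array","items":{"type":"object","properties":{"dp":{"type":"array","items":{"type":"number"}},"dr":{"type":"array","items":{"type":"number"}},"claw":{"type":"number"}}}},"force":{"type":"number"}},"required":["moves"]}

```bash
ls; mkdir -p pics
cat > h.py <<'E'
import numpy as np, cv2
from rig import *
def save(n,im): cv2.imwrite('pics/'+n+'.png',cv2.cvtColor(im,cv2.COLOR_RGB2BGR))
def world(cam,xy,d):
    c=get_calibration(cam);p=np.linalg.inv(c['mtx'])@np.array([xy[0],xy[1],1.])*d
    return c['R'].T@(p-c['t'])
def proj(cam,X):
    c=get_calibration(cam);p=c['mtx']@(c['R']@np.array(X)+c['t']);return p[:2]/p[2]
def cloud(cam,dep):
    c=get_calibration(cam);v,u=np.mgrid[:400,:640]
    p=np.stack([u,v,np.ones_like(u)],-1).reshape(-1,3)@np.linalg.inv(c['mtx']).T*dep.reshape(-1,1)
    return ((p-c['t'])@c['R']).reshape(400,640,3)
def onz(cam,xy,z):
    c=get_calibration(cam);r=c['R'].T@(np.linalg.inv(c['mtx'])@np.array([xy[0],xy[1],1.]));o=-c['R'].T@c['t']
    return o+r*(z-o[2])/r[2]
E
python3 - <<'E'
from h import *
print(read_state())
for n in('scene','top'):
    im,d=grab_frame(n);save(n+'0',im);np.save(n+'0.npy',d);cv2.imwrite(f'{n}0.png',im)
    c=get_calibration(n);print(n,-c['R'].T@c['t'],c['R'],c['mtx'])
    for k in ['swivel_stand','swivel_head','lock_pin','low_shelf','slip_bottle','slate_rib','slip_pot']:
        for o in outline_of(k,n): 
            print(n,k,round(o['confidence'],2),np.round(o['xy']),o['pixels'].sum())
    for k in ['swivel_stand','stand_hole','wing_top','pin_tip','lock_pin','slip_bottle','slate_rib','low_shelf']:
        for o in spot_point(k,n): print(' pt',n,k,round(o['confidence'],2),np.round(o['xy'],1))
E
```

```text
pics
{'time': 0.0, 'qpos': array([-1.25899181e+00,  1.50989824e-01,  1.43799479e+00, -1.49932186e-05,
        1.55378685e+00, -1.33995594e-01]), 'qvel': array([-9.56029999e-04,  5.68019062e-04, -9.96947376e-04, -5.54165123e-05,
        1.16173894e-03,  1.25387380e-03]), 'tau': array([ 7.17892413e-03, -7.13046598e+01, -5.70860231e+01,  4.90728507e-04,
        8.96575424e-03, -5.71923078e-05]), 'eef_pos': array([ 0.24782602, -0.51855811,  0.20049134]), 'orientation': array([3.02031325, 1.56961742, 1.89531729]), 'ft_force': array([-0.05122774,  0.38613789, -0.54276032]), 'ft_torque': array([ 0.03861496, -0.04751733,  0.01097202]), 'gripper_width': 1.0024237671388008}
scene [ 0.77228949 -0.65287765  0.86623913] [[ 0.95602355  0.29302116 -0.01255246]
 [ 0.23635005 -0.79505496 -0.5585931 ]
 [-0.17365949  0.53106139 -0.82934684]] [[441.28555566   0.         321.80243684]
 [  0.         441.28555566 198.72287343]
 [  0.           0.           1.        ]]
scene swivel_stand 0.81 [370. 217.] 863
scene swivel_stand 0.79 [313. 183.] 1947
scene swivel_head 0.89 [370. 210.] 396
scene swivel_head 
[... 1286 characters left out ...]
op slip_pot 0.67 [394. 203.] 116
top slip_pot 0.64 [396. 169.] 636
 pt top swivel_stand 0.93 [306.2 172.9]
 pt top swivel_stand 0.81 [291.7 230.7]
 pt top swivel_stand 0.69 [391.7 174.3]
 pt top stand_hole 0.95 [289.2 232. ]
 pt top stand_hole 0.6 [305.7 167.7]
 pt top stand_hole 0.36 [250.8 246.6]
 pt top wing_top 0.97 [286.1 229.2]
 pt top wing_top 0.65 [302.2 161.5]
 pt top pin_tip 0.61 [396.9 216.1]
 pt top pin_tip 0.38 [287.2 232.6]
 pt top lock_pin 0.69 [399.7 217.9]
 pt top lock_pin 0.45 [394.1 190. ]
 pt top slip_bottle 0.66 [249.2 244.9]
 pt top slate_rib 0.58 [325.8 222.4]
 pt top slate_rib 0.46 [285.3 233.6]
 pt top low_shelf 0.65 [390.5 175.6]
 pt top low_shelf 0.61 [290.  233.1]
```

Run:
```python
import cv2
a=cv2.imread('pics/scene0.png');b=cv2.imread('pics/top0.png')
cv2.imwrite('pics/s1.png',cv2.resize(a[110:350,210:450],(800,600) if 0 else (600,600),interpolation=cv2.INTER_CUBIC))
cv2.imwrite('pics/t1.png',cv2.resize(b[110:300,210:450],(758,600),interpolation=cv2.INTER_CUBIC))
```

```text
(no output)
```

View pics/scene0.png

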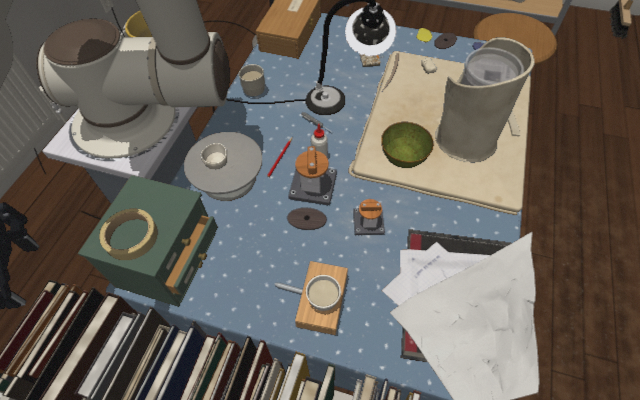

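View pics/s1.png

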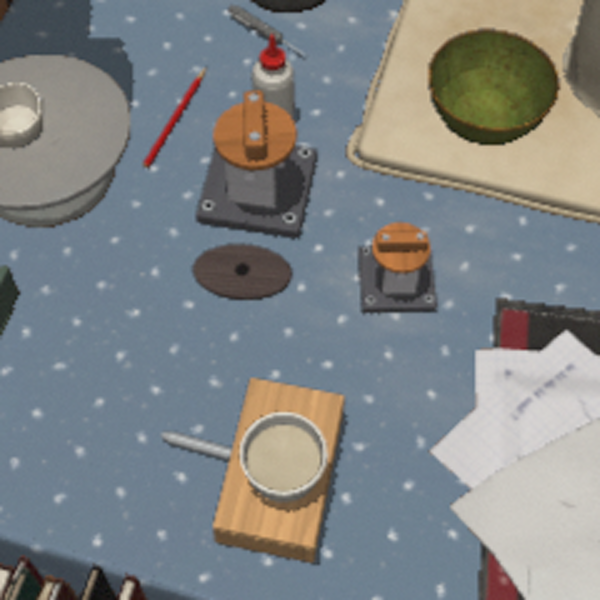

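View pics/t1.png

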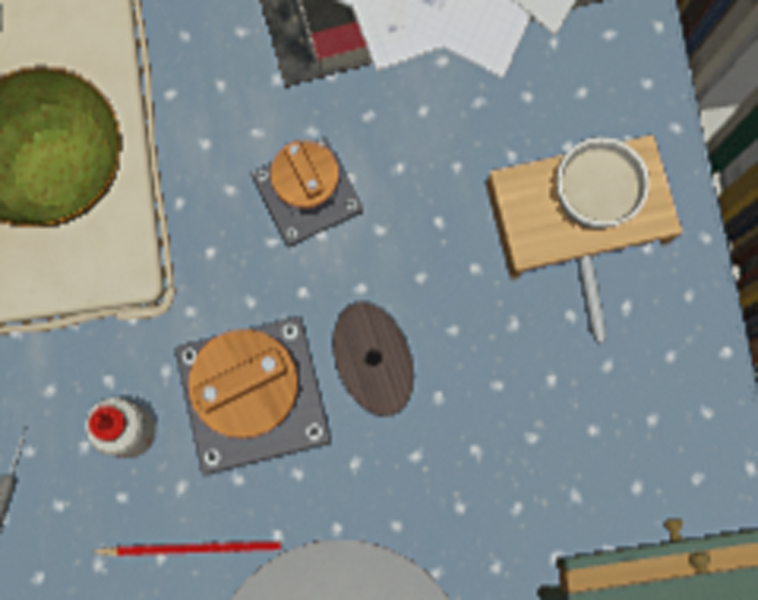

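Two stands show. One is large, at scene (313,185) / top (292,232), with the bottle and rib either side of it. The other is small, at scene (369,218) / top (307,172). The large one fits in layout, and I'll confirm its size from the depth data.

Run:
```python
from h import *
C={n:cloud(n,np.load(n+'0.npy')) for n in('scene','top')}
for n in C:
    P=C[n].reshape(-1,3)
    def stat(name,lo,hi):
        m=np.all((P>lo)&(P<hi),axis=1);q=P[m]
        print(n,name,m.sum(), 'mean',q.mean(0).round(4),'min',q.min(0).round(3),'max',q.max(0).round(3))
        return q
    print('table z',np.median(P[(abs(P[:,0]-.5)<.15)&(abs(P[:,1]+.2)<.15),2]))
    for nm,z,cx in (('big',.110,(291,230)),('small',None,(306,168))):
        pass
# back-project key points
for n,pts in {'top':{'bigstand':(291.7,230.7,0),'wing':(286.1,229.2,.11),'hole':(289.2,232,.06),'small':(306.2,172.9,0),'tip':(399.5,217.5,.01),'bottle':(249.2,244.9,0),'rib':(325.8,222.4,0),'shelf':(390.5,175.6,0)},
 'scene':{'bigstand':(313.6,186.8,0),'wing':(310.3,155.2,.11),'small':(367,222.4,0),'tip':(275.5,286,.01),'bottle':(321,157,0),'rib':(306.3,219,0),'shelf':(324.5,299,0)}}.items():
    for k,(u,v,z) in pts.items():
        print(n,k,onz(n,(u,v),z).round(4),'depthpt',C[n][int(round(v)),int(round(u))].round(3))
```

```text
table z 0.0003515497470435622
table z 0.0017446376350952833
top bigstand [ 0.5699 -0.0696  0.    ] depthpt [ 0.556 -0.077  0.106]
top wing [ 0.5606 -0.0658  0.11  ] depthpt [ 0.561 -0.066  0.111]
top hole [ 0.56   -0.0678  0.06  ] depthpt [ 0.554 -0.071  0.107]
top small [ 0.7086 -0.1235  0.    ] depthpt [ 0.692 -0.124  0.06 ]
top tip [ 0.5637 -0.3315  0.01  ] depthpt [ 0.564 -0.335 -0.001]
top bottle [0.5503 0.0359 0.    ] depthpt [0.542 0.022 0.08 ]
top rib [ 0.5783 -0.1543  0.    ] depthpt [ 0.578 -0.155  0.007]
top shelf [ 0.6719 -0.3307  0.    ] depthpt [ 0.654 -0.314  0.071]
scene bigstand [ 0.5618 -0.0707  0.    ] depthpt [ 0.571 -0.092  0.032]
scene wing [ 0.5555 -0.0648  0.11  ] depthpt [ 0.554 -0.062  0.107]
scene small [ 0.7088 -0.1311  0.    ] depthpt [ 0.711 -0.147  0.028]
scene tip [ 0.565  -0.3399  0.01  ] depthpt [ 0.564 -0.336  0.001]
scene bottle [0.5517 0.0228 0.    ] depthpt [ 0.574 -0.044  0.086]
scene rib [ 0.5732 -0.162   0.    ] depthpt [ 0.574 -0.166  0.006]
scene shelf [ 0.6689 -0.3339  0.    ] depthpt [ 0.675 -0.354  0.055]
```

```bash
cat > fit.py <<'E'
from h import *
def fit(tag):
  for n in('scene','top'):
    d=np.load(n+tag+'.npy');W=cloud(n,d);P=W.reshape(-1,3)
    def sel(lo,hi):return P[np.all((P>lo)&(P<hi),axis=1)]
    def rect(nm,q):
        q=q[:,:2]
        if len(q)<4: print(n,nm,'few');return
        (c,s,a)=cv2.minAreaRect((q*1000).astype(np.float32));print(n,nm,len(q),'c',np.round(c,1),'size',np.round(s,1),'ang',round(a,1),'med',(np.median(q,0)*1000).round(1))
    rect('foot',sel([.48,-.16,.008],[.66,.01,.019]))
    rect('disc',sel([.50,-.13,.083],[.62,.0,.094]))
    rect('bar',sel([.50,-.13,.103],[.62,.0,.118]))
    rect('small foot',sel([.66,-.19,.006],[.76,-.07,.016]))
    rect('shelf top',sel([.58,-.45,.032],[.76,-.22,.044]))
    rect('pot',sel([.58,-.45,.060],[.76,-.22,.08]))
    rect('pin',sel([.53,-.40,.008],[.63,-.30,.018]))
    rect('bottle',sel([.50,-.02,.05],[.61,.08,.13]))
    rect('rib',sel([.52,-.22,.004],[.63,-.13,.011]))
if __name__=='__main__':
    import sys; fit(sys.argv[1])
E
python3 fit.py 0
python3 - <<'E'
from h import *
for n,sl in(('scene',(slice(190,330),slice(255,385))),):
    pass
b=cv2.imread('pics/scene0.png')[265:320,260:350];cv2.imwrite('pics/p1.png',cv2.resize(b,None,fx=8,fy=8,interpolation=cv2.INTER_NEAREST))
b=cv2.imread('pics/top0.png')[180:230,370:430];cv2.imwrite('pics/p2.png',cv2.resize(b,None,fx=10,fy=10,interpolation=cv2.INTER_NEAREST))
E
```

```text
scene foot 971 c [588.4 -76.1] size [159.3 159.5] ang 6.5 med [581.  -84.7]
scene disc 531 c [558.  -68.2] size [74.3 74. ] ang 25.2 med [562.6 -72.3]
scene bar 192 c [557.6 -66.8] size [17.8 63.6] ang 18.0 med [558.1 -69.5]
scene small foot 423 c [ 710.6 -129.4] size [68.2 67.6] ang 16.3 med [ 707.7 -143.6]
scene shelf top 1566 c [ 664.  -337.2] size [ 80.2 131.3] ang 4.8 med [ 664.  -363.4]
scene pot 267 c [ 669.3 -344.5] size [65.8 65.1] ang 12.4 med [ 666.8 -333.1]
scene pin 130 c [ 590.3 -334.8] size [60.3 10.9] ang 0.7 med [ 591.9 -336.2]
scene bottle 256 c [545.2  24.3] size [37.3 32. ] ang 10.2 med [546.3  21.6]
scene rib 561 c [ 573.9 -162.9] size [89.8 55.9] ang 16.0 med [ 573.7 -162.8]
top foot 957 c [585.6 -76.7] size [153.6 168.5] ang 2.1 med [546.3 -81.6]
top disc 660 c [560.1 -64.4] size [72.6 75.1] ang 83.1 med [554.9 -65.3]
top bar 250 c [559.8 -64.1] size [17.5 62.7] ang 18.6 med [559.5 -64.5]
top small foot 362 c [ 712.8 -126.3] size [66.9 66.2] ang 18.2 med [ 697.3 -125.1]
top shelf top 1139 c [ 667.3 -334.1] size [ 80.7 130.6] ang 4.8 med [ 654.7 -310.7]
top pot 183 c [ 671.8 -343. ] size [64.9 63.7] ang 79.7 med [ 682.  -351.6]
top pin 108 c [ 597.  -331.9] size [65.5  9.9] ang 0.4 med [ 597.5 -331.3]
top bottle 272 c [545.7  32.6] size [39.5 37.9] ang 85.8 med [543.7  28.6]
top rib 656 c [ 575.8 -158.9] size [90.9 57. ] ang 4.7 med [ 575.1 -158.2]
```

View pics/p1.png

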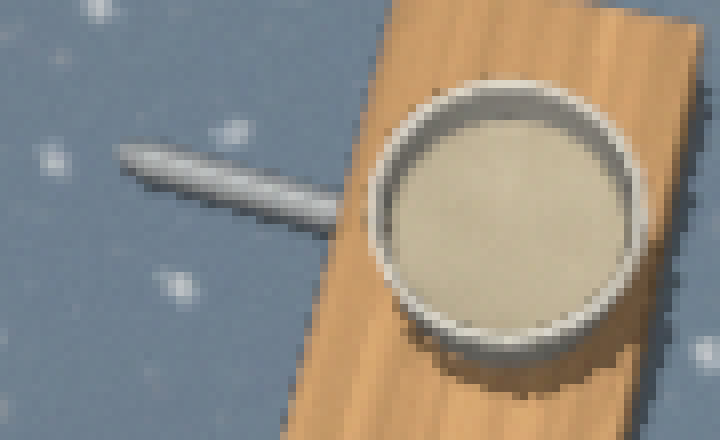

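View pics/p2.png

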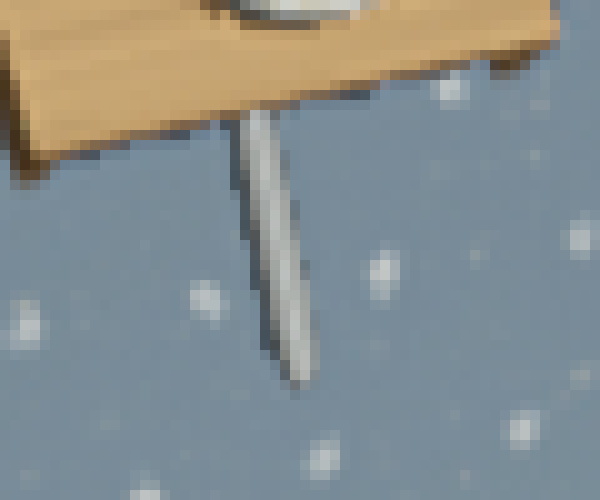

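The pin's shank shows from the tip at about scene (275,284) / top (400,218) to the shelf edge. Next I'll confirm which stand is the right one, fit the foot and check the wrist geometry.

Run:
```python
from h import *
from scipy.spatial.transform import Rotation as R
from scipy.optimize import minimize
for n,c0 in(('scene',(.558,-.0682)),('top',(.560,-.0644))):
    P=cloud(n,np.load(n+'0.npy')).reshape(-1,3)
    a=np.radians(9);ex=np.array([np.cos(a),np.sin(a)]);ey=np.array([-ex[1],ex[0]])
    q=P[:,:2]-c0
    m=(P[:,2]>.009)&(P[:,2]<.019)&(abs(q@ey)<.062)&(abs(q@ex)<.07)
    (c,s,an)=cv2.minAreaRect((P[m,:2]*1000).astype(np.float32));print(n,'foot',np.round(c,1),np.round(s,1),an)
    # top of bottle nozzle/cap
s=read_state();print(R.from_euler('xyz',s['orientation']).as_matrix().round(3))
b=cv2.imread('pics/scene0.png')[125:245,260:410];cv2.imwrite('pics/st.png',cv2.resize(b,None,fx=5,fy=5,interpolation=cv2.INTER_CUBIC))
```

```text
scene foot [557.6 -67.6] [ 99.9 103.8] 6.058772563934326
top foot [560.6 -64.2] [100.1  99.6] 6.14707088470459
[[-0.     0.902  0.431]
 [ 0.     0.431 -0.902]
 [-1.     0.    -0.   ]]
```

View pics/st.png

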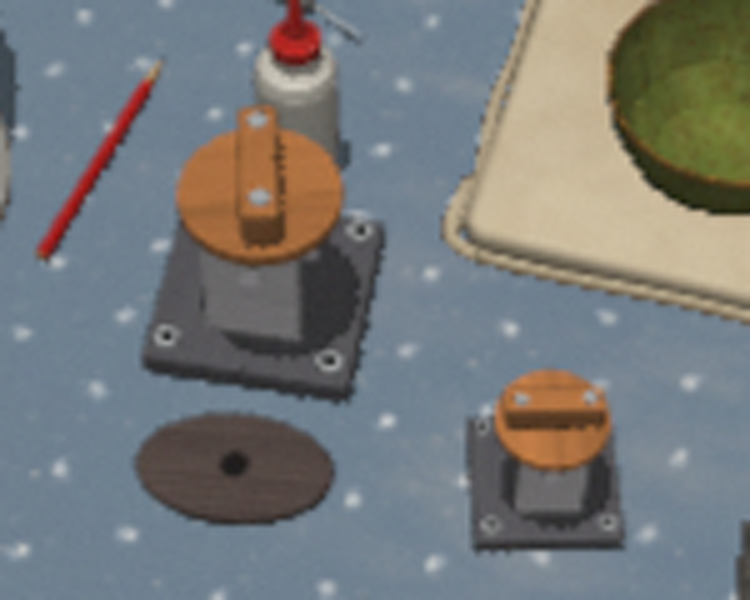

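Confirmed: the large stand has a 100 x 100 mm foot. Its centre is about (0.559,-0.066) and its yaw is 6°. The bar is at 108°, so it needs +78°. The small stand's foot is 67 mm, so it is the look-alike. Moving above the bar.

Call:
{"api": "carry_out", "payload": {
  "moves": [
    {"dp": [0.031,0.045,0],"dr": [0,0,8.3],"claw": -1},
    {"dp": [0.031,0.045,0],"dr": [0,0,8.3]},
    {"dp": [0.031,0.045,0],"dr": [0,0,8.3]},
    {"dp": [0.031,0.045,0],"dr": [0,0,8.3]},
    {"dp": [0.031,0.045,0],"dr": [0,0,8.3]},
    {"dp": [0.031,0.045,0],"dr": [0,0,8.3]},
    {"dp": [0.031,0.045,0],"dr": [0,0,8.3]},
    {"dp": [0.031,0.045,0],"dr": [0,0,8.3]}
  ],
  "force": 40
}}

```text
validation failed for argument at $.mo...
```

Call:
{"api": "carry_out", "payload": {
  "moves": [
    {"dp": [0.031,0.045,0.0],"dr": [0.0,0.0,8.3],"claw": -1.0},
    {"dp": [0.031,0.045,0.0],"dr": [0.0,0.0,8.3],"claw": -1.0},
    {"dp": [0.031,0.045,0.0],"dr": [0.0,0.0,8.3],"claw": -1.0},
    {"dp": [0.031,0.045,0.0],"dr": [0.0,0.0,8.3],"claw": -1.0},
    {"dp": [0.031,0.045,0.0],"dr": [0.0,0.0,8.3],"claw": -1.0},
    {"dp": [0.031,0.045,0.0],"dr": [0.0,0.0,8.3],"claw": -1.0},
    {"dp": [0.031,0.045,0.0],"dr": [0.0,0.0,8.3],"claw": -1.0},
    {"dp": [0.031,0.045,0.0],"dr": [0.0,0.0,8.3],"claw": -1.0}
  ],
  "force": 40
}}

```text
time: 2.6
eef_pos: [0.4998, -0.1495, 0.2012]
orientation: [-0.628, 1.569, -0.564]
ft_force: [-0.2, -1.0, 0.3]
gripper_width: 1.001
```

Call:
{"api": "carry_out", "payload": {
  "moves": [
    {"dp": [0.03,0.042,-0.02],"dr": [0.0,0.0,8.0],"claw": -1.0},
    {"dp": [0.029,0.041,-0.02],"dr": [0.0,0.0,6.6],"claw": -1.0},
    {"dp": [0.0,0.0,0.0],"dr": [0.0,0.0,0.0],"claw": -1.0}
  ]
}}

```text
time: 2.98
eef_pos: [0.5617, -0.0604, 0.1602]
orientation: [-0.453, 1.568, -0.119]
ft_force: [0.2, -0.7, -0.4]
gripper_width: 0.997
```

```bash
cat > look.py <<'E'
from h import *
import sys
t=sys.argv[1]
s=read_state();print(s['time'],s['eef_pos'].round(4),'phi',np.degrees((s['orientation'][2]-s['orientation'][0])).round(2),s['orientation'].round(3),s['ft_force'].round(1),s['ft_torque'].round(2),'w',round(s['gripper_width'],3),'q',s['qpos'].round(2))
for n in sys.argv[2:]:
    im,d=grab_frame(n);save(n+t,im);np.save(n+t+'.npy',d)
E
python3 look.py 1 scene top
python3 - <<'E'
import cv2,numpy as np
a=cv2.imread('pics/scene1.png')[100:260,220:420];b=cv2.imread('pics/top1.png')[120:280,200:400]
cv2.imwrite('pics/c1.png',cv2.resize(np.hstack([a,b]),None,fx=2,fy=2,interpolation=cv2.INTER_CUBIC))
E
```

```text
2.975 [ 0.5617 -0.0604  0.1602] phi 19.14 [-0.453  1.568 -0.119] [ 0.2 -0.7 -0.4] [-0.03  0.02  0.01] w 0.997 q [-0.24  0.14  1.53  0.    1.47 -0.58]
```

View pics/c1.png

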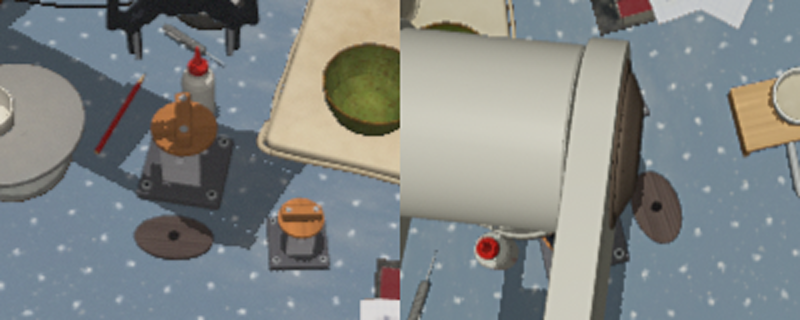

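Run:
```python
from h import *
print(proj('scene',[.5617,-.0604,.173]))
W=cloud('scene',np.load('scene1.npy'));im=cv2.imread('pics/scene1.png')
P=W.reshape(-1,3);tcp=np.array([.5617,-.0604]);a=np.radians(19.1);j=np.array([np.cos(a),np.sin(a)]);k=np.array([-j[1],j[0]])
for lo,hi in((.165,.175),(.175,.185),(.185,.195),(.195,.21)):
    m=(P[:,2]>lo)&(P[:,2]<hi)&(np.linalg.norm(P[:,:2]-tcp,axis=1)<.12)
    q=P[m,:2]-tcp;u=q@j;v=q@k
    for s in(-1,1):
        mm=u*s>0
        if mm.sum():print(lo,s,mm.sum(),'jaw',u[mm].min().round(4),u[mm].max().round(4),'side',v[mm].min().round(4),v[mm].max().round(4))
```

```text
[312.74077609 135.07238562]
0.195 -1 8 jaw -0.0552 -0.0451 side -0.0119 -0.0056
0.195 1 5 jaw 0.0417 0.0501 side -0.0117 -0.0045
```

Call:
{"api": "carry_out", "payload": {
  "moves": [
    {"dp": [-0.0025,-0.0055,-0.033],"dr": [0.0,0.0,-0.8],"claw": -1.0},
    {"dp": [0.0,0.0,-0.033],"dr": [0.0,0.0,0.0],"claw": -1.0},
    {"dp": [0.0,0.0,0.0],"dr": [0.0,0.0,0.0],"claw": 0.2},
    {"dp": [0.0,0.0,0.0],"dr": [0.0,0.0,0.0],"claw": 0.5}
  ],
  "force": 20
}}

```text
time: 3.58
eef_pos: [0.5586, -0.073, 0.0991]
orientation: [-0.675, 1.559, -0.368]
ft_force: [0.1, 0.9, -0.2]
gripper_width: 0.605
```

```bash
python3 look.py 2 scene
python3 - <<'E'
import cv2,numpy as np
a=cv2.imread('pics/scene2.png')[100:260,220:420]
cv2.imwrite('pics/c2.png',cv2.resize(a,None,fx=3.5,fy=3.5,interpolation=cv2.INTER_CUBIC))
E
```

```text
3.575 [ 0.5586 -0.073   0.0991] phi 17.59 [-0.675  1.559 -0.368] [ 0.1  0.9 -0.2] [ 0.   -0.01 -0.02] w 0.605 q [-0.27  0.17  1.62 -0.    1.34 -0.57]
```

View pics/c2.png

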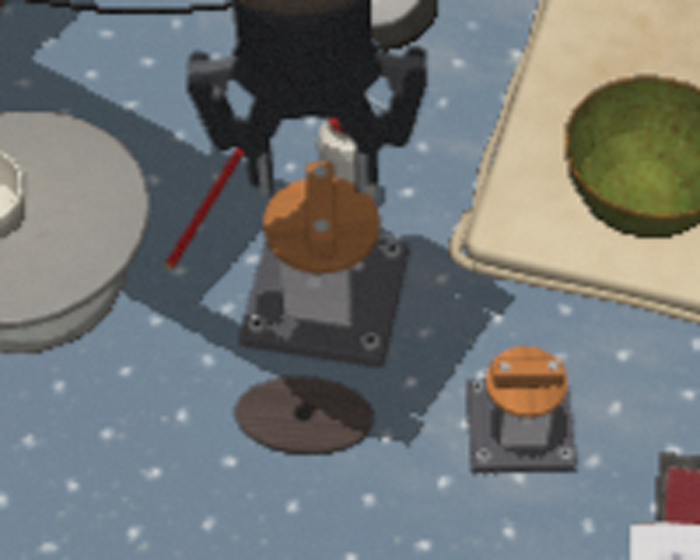

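Call:
{"api": "carry_out", "payload": {
  "moves": [
    {"dp": [0.0005,0.007,-0.005],"dr": [0.0,0.8,0.8],"claw": 0.5},
    {"dp": [0.0,0.0,0.0],"dr": [0.0,0.0,0.0],"claw": 0.8},
    {"dp": [0.0,0.0,0.0],"dr": [0.0,0.0,0.0],"claw": 1.0},
    {"dp": [0.0,0.0,0.0],"dr": [0.0,0.0,0.0],"claw": 1.0},
    {"dp": [0.0,0.0,0.0],"dr": [0.0,0.0,0.0],"claw": 1.0}
  ],
  "force": 20
}}

```text
time: 4.25
eef_pos: [0.5601, -0.0657, 0.0961]
orientation: [-2.14, 1.566, -1.817]
ft_force: [-0.0, 0.2, 0.3]
gripper_width: -0.003
```

```bash
python3 look.py 3
```

```text
4.25 [ 0.5601 -0.0657  0.0961] phi 18.46 [-2.14   1.566 -1.817] [-0.   0.2  0.3] [-0.02  0.01  0.03] w -0.003 q [-0.25  0.19  1.61 -0.01  1.34 -0.57]
```

```bash
python3 look.py 4 scene top
python3 - <<'E'
import cv2,numpy as np
a=cv2.imread('pics/scene4.png')[80:240,220:420];b=cv2.imread('pics/top4.png')[120:280,200:400]
cv2.imwrite('pics/c4.png',cv2.resize(np.vstack([a]),None,fx=3.5,fy=3.5,interpolation=cv2.INTER_CUBIC))
E
```

```text
4.25 [ 0.5601 -0.0657  0.0961] phi 18.46 [-2.14   1.566 -1.817] [-0.   0.2  0.3] [-0.02  0.01  0.03] w -0.003 q [-0.25  0.19  1.61 -0.01  1.34 -0.57]
```

View pics/c4.png

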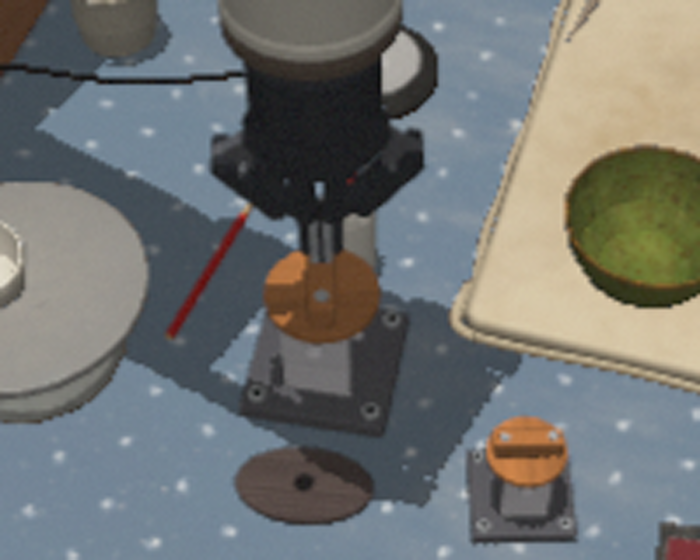

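View pics/top4.png

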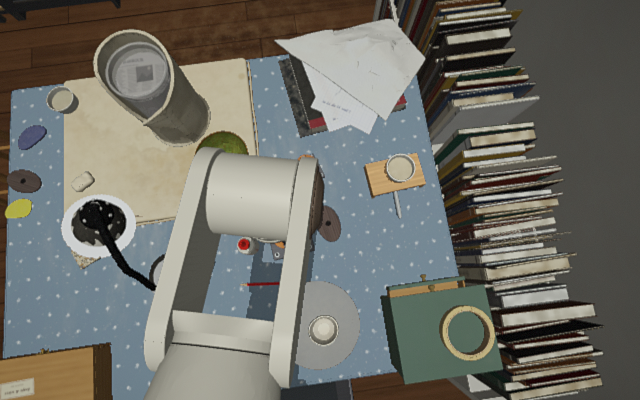

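Run:
```python
from h import *
print(proj('scene',[.5601,-.0657,.0961]),proj('scene',[.559,-.066,.11]),proj('scene',[.56,-.0657,.0961+.019]))
W=cloud('scene',np.load('scene4.npy'));im=cv2.imread('pics/scene4.png')
for v in range(140,168,2): print(v,W[v,311].round(3),im[v,311])
b=im[130:180,285:340];cv2.imwrite('pics/c5.png',cv2.resize(b,None,fx=11,fy=11,interpolation=cv2.INTER_NEAREST))
```

```text
[312.35650296 159.9322474 ] [311.6510494  155.95459946] [312.05174847 154.47298291]
140 [ 0.56  -0.068  0.165] [26 27 27]
142 [ 0.561 -0.071  0.163] [29 29 30]
144 [ 0.563 -0.076  0.162] [45 45 44]
146 [ 0.562 -0.075  0.154] [38 38 37]
148 [ 0.563 -0.077  0.151] [49 46 46]
150 [ 0.562 -0.076  0.143] [53 50 49]
152 [ 0.561 -0.075  0.135] [50 48 48]
154 [ 0.561 -0.076  0.129] [55 54 55]
156 [ 0.558 -0.067  0.11 ] [ 41  67 100]
158 [ 0.559 -0.072  0.11 ] [ 39  67 101]
160 [ 0.56  -0.075  0.106] [36 64 98]
162 [ 0.563 -0.082  0.109] [ 61  78 101]
164 [ 0.564 -0.088  0.11 ] [100  99  99]
166 [ 0.566 -0.092  0.108] [ 57  75 100]
```

View pics/c5.png

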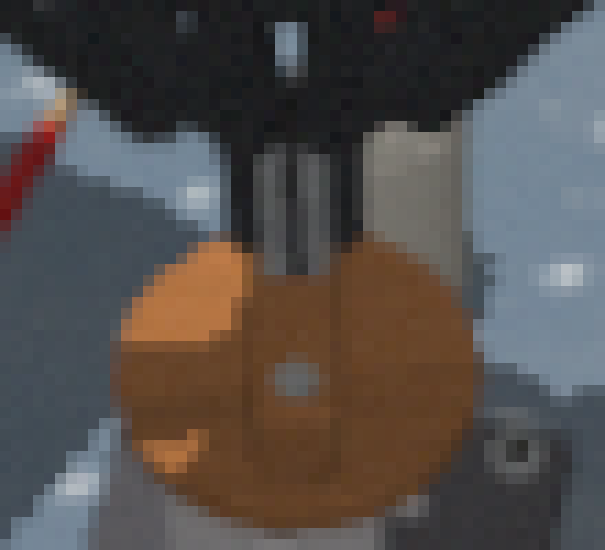

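The shut fingertips show at about z = 0.126, but the reported TCP z is 0.096. They closed above the bar. I'll open, go lower in small steps and watch the force.

Call:
{"api": "carry_out", "payload": {
  "moves": [
    {"dp": [0.0,0.0,0.0],"dr": [0.0,0.0,0.0],"claw": -0.2},
    {"dp": [0.0,0.0,0.0],"dr": [0.0,0.0,0.0],"claw": -0.2},
    {"dp": [0.0,0.0,0.0],"dr": [0.0,0.0,0.0],"claw": -0.2},
    {"dp": [-0.001,0.0,-0.01],"dr": [0.0,0.0,0.0],"claw": -0.2},
    {"dp": [0.0,0.0,-0.005],"dr": [0.0,0.0,0.0],"claw": -0.2},
    {"dp": [0.0,0.0,0.0],"dr": [0.0,0.0,0.0],"claw": -0.2}
  ],
  "force": 20
}}

```text
time: 5.1
eef_pos: [0.5587, -0.0657, 0.0795]
orientation: [-2.305, 1.566, -1.983]
ft_force: [-0.2, 0.3, 0.5]
gripper_width: 0.6
```

```bash
python3 look.py 5 scene
python3 - <<'E'
from h import *
W=cloud('scene',np.load('scene5.npy'));im=cv2.imread('pics/scene5.png')
b=im[120:180,280:345];cv2.imwrite('pics/c6.png',cv2.resize(b,None,fx=9,fy=9,interpolation=cv2.INTER_NEAREST))
P=W[120:180,280:345];dark=(im[120:180,280:345].max(-1)<75)
q=P[dark&(np.abs(P[...,0]-.56)<.06)&(np.abs(P[...,1]+.066)<.03)]
print(q[np.argsort(q[:,2])][:12].round(3))
E
```

```text
5.1 [ 0.5587 -0.0657  0.0795] phi 18.45 [-2.305  1.566 -1.983] [-0.2  0.3  0.5] [ 0.01  0.02 -0.06] w 0.6 q [-0.25  0.2   1.63 -0.01  1.31 -0.57]
[[ 0.584 -0.04   0.009]
 [ 0.581 -0.038  0.009]
 [ 0.593 -0.039  0.01 ]
 [ 0.6   -0.037  0.01 ]
 [ 0.58  -0.036  0.01 ]
 [ 0.59  -0.043  0.011]
 [ 0.574 -0.048  0.011]
 [ 0.595 -0.045  0.011]
 [ 0.588 -0.044  0.011]
 [ 0.575 -0.051  0.011]
 [ 0.583 -0.046  0.011]
 [ 0.603 -0.037  0.012]]
```

View pics/c6.png

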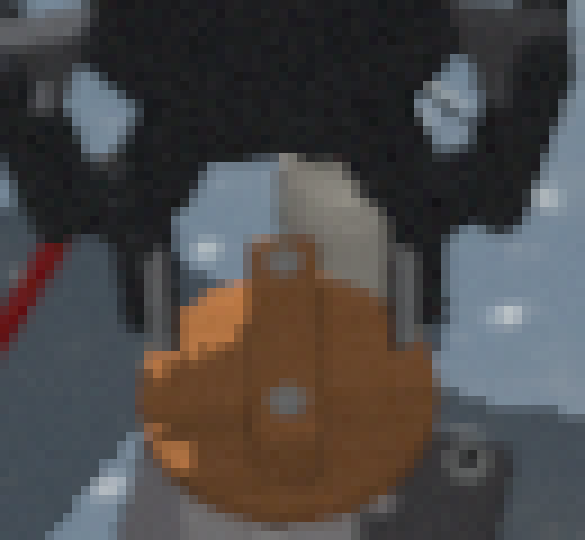

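Run:
```python
from h import *
W=cloud('scene',np.load('scene5.npy'))
for u in (298,299,325,326): 
    for v in range(150,161,2): print(u,v,W[v,u].round(3))
for z in (.088,.095,.1,.105,.11): print(z,proj('scene',[.5587-.026+.003,-.0657-.009-.0105,z]),proj('scene',[.5587+.026+.003,-.0657+.009-.0105,z]))
```

```text
298 150 [ 0.535 -0.083  0.141]
298 152 [ 0.535 -0.084  0.136]
298 154 [ 0.535 -0.086  0.132]
298 156 [ 0.535 -0.087  0.126]
298 158 [ 0.534 -0.084  0.115]
298 160 [ 0.526 -0.068  0.087]
299 150 [ 0.53  -0.066  0.121]
299 152 [ 0.532 -0.071  0.12 ]
299 154 [ 0.535 -0.079  0.123]
299 156 [ 0.535 -0.08   0.118]
299 158 [ 0.537 -0.086  0.119]
299 160 [ 0.528 -0.067  0.086]
325 150 [ 0.591 -0.068  0.143]
325 152 [ 0.59  -0.066  0.134]
325 154 [ 0.59  -0.067  0.128]
325 156 [ 0.591 -0.068  0.123]
325 158 [ 0.583 -0.044  0.086]
325 160 [ 0.585 -0.052  0.088]
326 150 [ 0.591 -0.062  0.137]
326 152 [ 0.592 -0.064  0.132]
326 154 [ 0.591 -0.062  0.124]
326 156 [0.564 0.026 0.004]
326 158 [ 0.586 -0.045  0.088]
326 160 [ 0.588 -0.052  0.09 ]
0.088 [299.43651072 166.32556914] [323.99559425 165.44079708]
0.095 [299.26483355 164.3772817 ] [323.96909379 163.4883312 ]
0.1 [299.1409592  162.97148702] [323.94997237 162.07952921]
0.105 [299.01602996 161.55372084] [323.93068821 160.65873663]
0.11 [298.89003229 160.12382957] [323.91123921 159.2257997 ]
```

The real fingertips sit about 29 mm above the reported TCP, consistently over two poses. I'll plan heights with that offset and go down to reported z of about 0.064.

Call:
{"api": "carry_out", "payload": {
  "moves": [
    {"dp": [0.0,0.0,-0.01],"dr": [0.0,0.0,0.0],"claw": -0.2},
    {"dp": [0.0,0.0,-0.004],"dr": [0.0,0.0,0.0],"claw": 0.2},
    {"dp": [0.0,0.0,0.0],"dr": [0.0,0.0,0.0],"claw": 1.0},
    {"dp": [0.0,0.0,0.0],"dr": [0.0,0.0,0.0],"claw": 1.0},
    {"dp": [0.0,0.0,0.0],"dr": [0.0,0.0,0.0],"claw": 1.0}
  ],
  "force": 20
}}

```text
time: 5.78
eef_pos: [0.5589, -0.0657, 0.0648]
orientation: [-2.239, 1.566, -1.917]
ft_force: [0.4, 0.4, -1.9]
gripper_width: 0.202
```

```bash
python3 look.py 6
```

```text
5.775 [ 0.5589 -0.0657  0.0648] phi 18.45 [-2.239  1.566 -1.917] [ 0.4  0.4 -1.9] [ 0.   -0.07  0.  ] w 0.202 q [-0.25  0.21  1.65 -0.01  1.28 -0.57]
```

Call:
{"api": "carry_out", "payload": {
  "moves": [
    {"dp": [0.0,0.0,0.0],"dr": [0.0,0.0,0.0],"claw": 1.0},
    {"dp": [0.0,0.0,0.0],"dr": [0.0,0.0,6.0],"claw": 1.0},
    {"dp": [0.0,0.0,0.0],"dr": [0.0,0.0,6.0],"claw": 1.0}
  ],
  "force": 50
}}

```text
time: 6.15
eef_pos: [0.5589, -0.0657, 0.065]
orientation: [-2.192, 1.566, -1.655]
ft_force: [-0.1, 0.1, -1.3]
gripper_width: 0.191
```

```bash
python3 look.py 7
```

```text
6.15 [ 0.5589 -0.0657  0.065 ] phi 30.73 [-2.192  1.566 -1.655] [-0.1  0.1 -1.3] [ 0.02 -0.07 -0.09] w 0.191 q [-0.25  0.21  1.65 -0.01  1.28 -0.79]
```

Call:
{"api": "carry_out", "payload": {
  "moves": [
    {"dp": [0.0,0.0,0.0],"dr": [0.0,0.0,9.3],"claw": 1.0},
    {"dp": [0.0,0.0,0.0],"dr": [0.0,0.0,9.3],"claw": 1.0},
    {"dp": [0.0,0.0,0.0],"dr": [0.0,0.0,9.3],"claw": 1.0},
    {"dp": [0.0,0.0,0.0],"dr": [0.0,0.0,9.3],"claw": 1.0},
    {"dp": [0.0,0.0,0.0],"dr": [0.0,0.0,9.3],"claw": 1.0},
    {"dp": [0.0,0.0,0.0],"dr": [0.0,0.0,9.3],"claw": 1.0},
    {"dp": [0.0,0.0,0.0],"dr": [0.0,0.0,8.6],"claw": 1.0},
    {"dp": [0.0,0.0,0.0],"dr": [0.0,0.0,0.0],"claw": 1.0}
  ]
}}

```text
time: 7.15
eef_pos: [0.5592, -0.0655, 0.065]
orientation: [-2.031, 1.566, -0.335]
ft_force: [-0.3, 0.7, -1.5]
gripper_width: 0.197
```

```bash
python3 look.py 8
```

```text
7.15 [ 0.5592 -0.0655  0.065 ] phi 97.21 [-2.031  1.566 -0.335] [-0.3  0.7 -1.5] [ 0.02 -0.04  0.1 ] w 0.197 q [-0.25  0.21  1.66 -0.    1.28 -1.95]
```

Call:
{"api": "carry_out", "payload": {
  "moves": [
    {"dp": [0.0,0.0,0.0],"dr": [0.0,0.0,-1.0],"claw": 1.0},
    {"dp": [0.0,0.0,0.0],"dr": [0.0,0.0,0.0],"claw": 1.0},
    {"dp": [0.0,0.0,0.0],"dr": [0.0,0.0,0.0],"claw": 0.4},
    {"dp": [0.0,0.0,0.0],"dr": [0.0,0.0,0.0],"claw": 0.0},
    {"dp": [0.0,0.0,0.04],"dr": [0.0,0.0,0.0],"claw": -0.4},
    {"dp": [0.003,-0.04,0.05],"dr": [0.0,0.0,-2.0],"claw": -0.4},
    {"dp": [0.003,-0.055,0.0],"dr": [0.0,0.0,-3.0],"claw": -0.4},
    {"dp": [0.003,-0.055,0.0],"dr": [0.0,0.0,0.0],"claw": -0.4}
  ]
}}

```text
time: 8.15
eef_pos: [0.5683, -0.2163, 0.1591]
orientation: [-2.002, 1.564, -0.418]
ft_force: [1.0, 0.5, -1.5]
gripper_width: 0.706
```

```bash
python3 look.py 9 scene
python3 - <<'E'
import cv2
b=cv2.imread('pics/scene9.png')[100:350,200:450];cv2.imwrite('pics/c9.png',cv2.resize(b,(600,600),interpolation=cv2.INTER_CUBIC))
E
python3 fit.py 9 2>&1 | grep -v top
```

```text
8.15 [ 0.5683 -0.2163  0.1591] phi 90.75 [-2.002  1.564 -0.418] [ 1.   0.5 -1.5] [ 0.03 -0.01 -0.02] w 0.706 q [-0.49  0.23  1.43  0.    1.48 -2.07]
scene foot 923 c [571.1 -61.8] size [195.5 119.7] ang 67.2 med [581.3 -87.4]
scene disc 385 c [564.3 -66.9] size [61.1 75.7] ang 4.2 med [563.8 -80. ]
scene bar 176 c [562.4 -66.8] size [53.4 20.6] ang 8.3 med [562.5 -68.8]
scene small foot 416 c [ 710.3 -129.7] size [66.8 67.1] ang 17.6 med [ 707.4 -143.7]
scene pot 265 c [ 668.9 -344.6] size [66.3 65.5] ang 62.5 med [ 666.6 -332.4]
scene pin 130 c [ 590.  -334.9] size [10.4 61. ] ang 89.2 med [ 591.3 -336. ]
scene bottle 258 c [545.  24.] size [39.2 31.9] ang 20.9 med [546.2  21.8]
scene rib 551 c [ 572.7 -162.8] size [87.4 55.9] ang 16.8 med [ 573.2 -162.6]
Traceback (most recent call last):
  File "fit.py", line 20, in <module>
    import sys; fit(sys.argv[1])
                ~~~^^^^^^^^^^^^^
  File "fit.py", line 4, in fit
    d=np.load(n+tag+'.npy');W=cloud(n,d);P=W.reshape(-1,3)
```

View pics/c9.png

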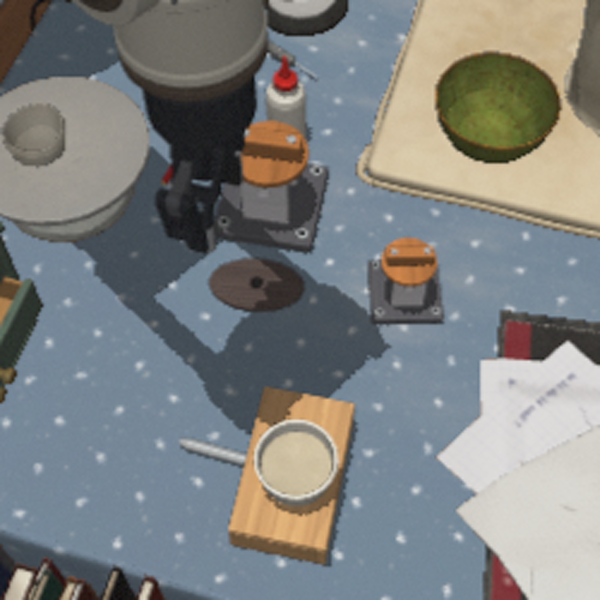

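Call:
{"api": "carry_out", "payload": {
  "moves": [
    {"dp": [0.005,-0.055,0.0],"dr": [0.0,0.0,0.0],"claw": -0.4},
    {"dp": [0.005,-0.054,-0.03],"dr": [0.0,0.0,0.0],"claw": -0.4},
    {"dp": [0.0,0.0,-0.05],"dr": [0.0,0.0,0.0],"claw": -0.4},
    {"dp": [0.0,0.0,-0.045],"dr": [0.0,0.0,0.0],"claw": -0.2},
    {"dp": [0.0,0.0,0.0],"dr": [0.0,0.0,0.0],"claw": 0.0}
  ]
}}

```text
time: 8.82
eef_pos: [0.5778, -0.3375, 0.0318]
orientation: [-2.25, 1.56, -0.674]
ft_force: [-0.0, 0.0, 1.5]
gripper_width: 0.5
```

```bash
python3 look.py 10 scene
python3 - <<'E'
import cv2
b=cv2.imread('pics/scene10.png')[220:330,230:350];cv2.imwrite('pics/c10.png',cv2.resize(b,None,fx=6,fy=5.4,interpolation=cv2.INTER_CUBIC))
E
```

```text
8.825 [ 0.5778 -0.3375  0.0318] phi 90.32 [-2.25   1.56  -0.674] [-0.   0.   1.5] [-0.05  0.02  0.04] w 0.5 q [-0.64  0.44  1.42 -0.    1.27 -2.22]
```

View pics/c10.png

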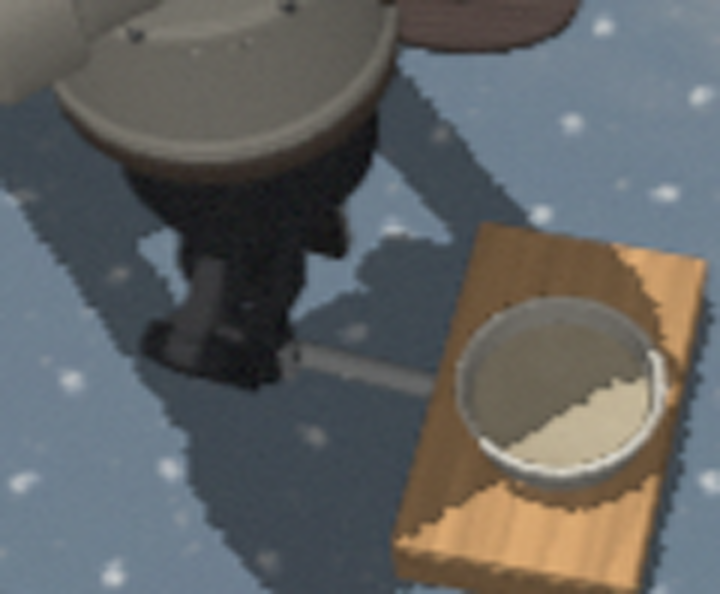

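Call:
{"api": "carry_out", "payload": {
  "moves": [
    {"dp": [0.003,0.0045,-0.02],"dr": [0.0,0.0,0.0],"claw": 0.0},
    {"dp": [0.0,0.0,-0.02],"dr": [0.0,0.0,0.0],"claw": 0.0},
    {"dp": [0.0,0.0,-0.008],"dr": [0.0,0.0,0.0],"claw": 0.0},
    {"dp": [0.0,0.0,0.0],"dr": [0.0,0.0,0.0],"claw": 0.0}
  ]
}}

```text
time: 9.38
eef_pos: [0.5844, -0.3341, -0.0111]
orientation: [-2.229, 1.55, -0.652]
ft_force: [0.6, 0.2, -0.1]
gripper_width: 0.498
```

```bash
python3 look.py 11 scene
python3 - <<'E'
import cv2
b=cv2.imread('pics/scene11.png')[220:330,230:350];cv2.imwrite('pics/c11.png',cv2.resize(b,None,fx=6,fy=5.4,interpolation=cv2.INTER_CUBIC))
E
```

```text
9.375 [ 0.5844 -0.3341 -0.0111] phi 90.39 [-2.229  1.55  -0.652] [ 0.6  0.2 -0.1] [0.   0.02 0.01] w 0.498 q [-0.63  0.48  1.46 -0.    1.19 -2.21]
```

View pics/c11.png

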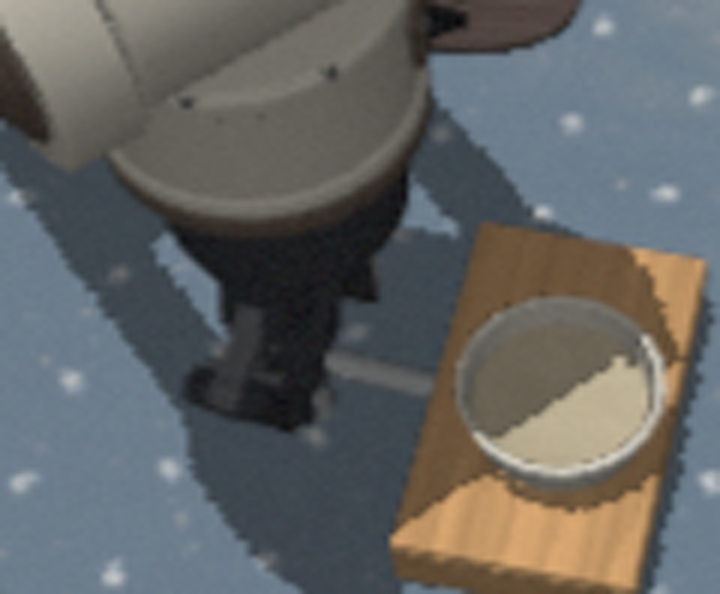

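Call:
{"api": "carry_out", "payload": {
  "moves": [
    {"dp": [-0.003,0.001,-0.008],"dr": [0.7,0.95,0.2],"claw": 0.2},
    {"dp": [0.0,0.0,-0.004],"dr": [0.0,0.0,0.0],"claw": 0.3},
    {"dp": [0.0,0.0,0.0],"dr": [0.0,0.0,0.0],"claw": 0.5},
    {"dp": [0.0,0.0,0.0],"dr": [0.0,0.0,0.0],"claw": 0.5}
  ]
}}

```text
time: 9.93
eef_pos: [0.5818, -0.3336, -0.0225]
orientation: [-2.501, 1.57, -0.92]
ft_force: [-0.3, 1.1, -0.9]
gripper_width: 0.246
```

```bash
python3 look.py 12
```

```text
9.925 [ 0.5818 -0.3336 -0.0225] phi 90.59 [-2.501  1.57  -0.92 ] [-0.3  1.1 -0.9] [-0.01  0.03  0.06] w 0.246 q [-0.64  0.5   1.45 -0.    1.19 -2.22]
```

Call:
{"api": "carry_out", "payload": {
  "moves": [
    {"dp": [0.0,0.0,-0.002],"dr": [0.0,0.0,0.0],"claw": 1.0},
    {"dp": [0.0,0.0,0.0],"dr": [0.0,0.0,0.0],"claw": 1.0},
    {"dp": [0.0,0.0,0.0],"dr": [0.0,0.0,0.0],"claw": 1.0}
  ],
  "force": 30
}}

```text
time: 10.3
eef_pos: [0.5819, -0.3338, -0.024]
orientation: [-2.44, 1.569, -0.859]
ft_force: [-1.0, 0.1, 1.9]
gripper_width: 0.097
```

```bash
python3 look.py 13
```

```text
10.3 [ 0.5819 -0.3338 -0.024 ] phi 90.59 [-2.44   1.569 -0.859] [-1.   0.1  1.9] [0.01 0.12 0.05] w 0.097 q [-0.64  0.5   1.45 -0.    1.19 -2.22]
```

Run:
```python
from h import *
W=cloud('top',np.load('top0.npy'))
P=W.reshape(-1,3);m=(P[:,2]>.02)&(P[:,0]>.2)&(P[:,0]<.56)&(P[:,1]<-.2)&(P[:,1]>-.47)
q=P[m];print(q.min(0),q.max(0))
for y0 in np.arange(-.46,-.2,.03):
    mm=m&(abs(P[:,1]-y0)<.015)
    if mm.sum()>5: print(round(y0,2),P[mm,0].max().round(3),P[mm,2].max().round(3))
```

```text
[ 0.22048995 -0.46991848  0.02017515] [ 0.42753391 -0.25041646  0.50834986]
-0.46 0.241 0.334
-0.43 0.413 0.508
-0.4 0.414 0.189
-0.37 0.414 0.189
-0.34 0.428 0.189
-0.31 0.413 0.166
-0.28 0.413 0.165
-0.25 0.413 0.164
```

Call:
{"api": "carry_out", "payload": {
  "moves": [
    {"dp": [-0.01,0.0,0.0],"dr": [0.0,0.0,0.0],"claw": 1.0},
    {"dp": [-0.015,0.0,0.0],"dr": [0.0,0.0,0.0],"claw": 1.0},
    {"dp": [-0.015,0.0,0.0],"dr": [0.0,0.0,0.0],"claw": 1.0}
  ]
}}

```text
time: 10.68
eef_pos: [0.54, -0.3337, -0.024]
orientation: [-2.31, 1.568, -0.729]
ft_force: [1.1, 0.1, 1.0]
gripper_width: 0.096
```

```bash
python3 look.py 14
```

```text
10.675 [ 0.54   -0.3337 -0.024 ] phi 90.62 [-2.31   1.568 -0.729] [1.1 0.1 1. ] [-0.06 -0.2   0.06] w 0.096 q [-0.67  0.43  1.55 -0.    1.15 -2.26]
```

Call:
{"api": "carry_out", "payload": {
  "moves": [
    {"dp": [-0.015,0.0,0.0],"dr": [0.0,0.0,0.0],"claw": 1.0},
    {"dp": [-0.015,0.0,0.0],"dr": [0.0,0.0,0.0],"claw": 1.0},
    {"dp": [-0.012,0.0,0.0],"dr": [0.0,0.0,0.0],"claw": 1.0},
    {"dp": [0.0,0.0,0.0],"dr": [0.0,0.0,0.0],"claw": 1.0}
  ]
}}

```text
time: 11.18
eef_pos: [0.4932, -0.3338, -0.0236]
orientation: [-2.415, 1.568, -0.835]
ft_force: [-0.1, 0.9, 1.2]
gripper_width: 0.095
```

```bash
python3 look.py 15 top scene;  python3 - <<'E'
import cv2,numpy as np
b=cv2.imread('pics/top15.png')[120:300,280:480];a=cv2.imread('pics/scene15.png')[210:340,190:350]
cv2.imwrite('pics/c15.png',cv2.resize(np.hstack([b,cv2.resize(a,(200,180))]),None,fx=2,fy=2,interpolation=cv2.INTER_CUBIC))
E
```

```text
11.175 [ 0.4932 -0.3338 -0.0236] phi 90.54 [-2.415  1.568 -0.835] [-0.1  0.9  1.2] [ 0.03  0.1  -0.03] w 0.095 q [-0.72  0.36  1.65 -0.    1.12 -2.3 ]
```

View pics/c15.png

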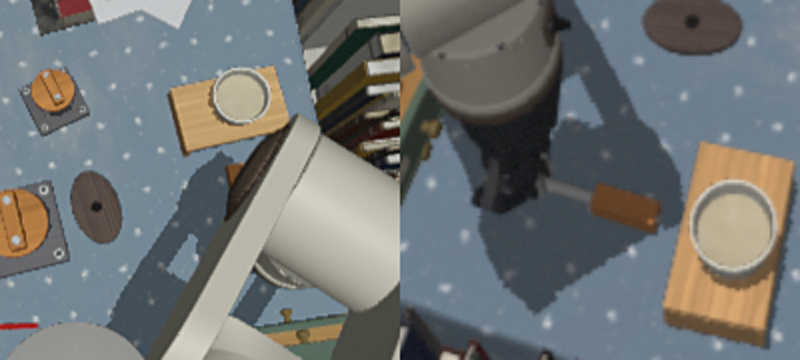

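The pin is out and its handle is clear of the shelf. I'll drag it +y into open space.

Call:
{"api": "carry_out", "payload": {
  "moves": [
    {"dp": [-0.002,0.012,0.0],"dr": [0.0,0.0,0.0],"claw": 1.0},
    {"dp": [0.0,0.018,0.0],"dr": [0.0,0.0,0.0],"claw": 1.0},
    {"dp": [0.0,0.018,0.0],"dr": [0.0,0.0,0.0],"claw": 1.0},
    {"dp": [0.0,0.016,0.0],"dr": [0.0,0.0,0.0],"claw": 1.0},
    {"dp": [0.0,0.006,0.0],"dr": [0.0,0.0,0.0],"claw": 1.0},
    {"dp": [0.0,0.0,0.0],"dr": [0.0,0.0,0.0],"claw": 0.6},
    {"dp": [0.0,0.0,0.0],"dr": [0.0,0.0,0.0],"claw": 0.3},
    {"dp": [0.0,0.0,0.03],"dr": [0.0,0.0,0.0],"claw": 0.0}
  ]
}}

```text
time: 12.28
eef_pos: [0.4918, -0.2573, 0.0047]
orientation: [1.236, 1.57, 2.818]
ft_force: [0.2, 0.5, -0.1]
gripper_width: 0.499
```

Call:
{"api": "carry_out", "payload": {
  "moves": [
    {"dp": [-0.02,0.03,0.055],"dr": [0.0,0.0,0.0],"claw": -0.2},
    {"dp": [-0.03,0.04,0.04],"dr": [0.0,0.0,0.0],"claw": -0.2}
  ]
}}

```text
time: 12.52
eef_pos: [0.4423, -0.1899, 0.098]
orientation: [1.072, 1.567, 2.651]
ft_force: [0.4, 0.0, 0.1]
gripper_width: 0.601
```

```bash
python3 look.py 16 top scene;  python3 - <<'E'
import cv2,numpy as np
b=cv2.imread('pics/top16.png')[140:300,220:430];a=cv2.imread('pics/scene16.png')[120:340,190:390]
cv2.imwrite('pics/c16a.png',cv2.resize(b,None,fx=3.7,fy=3.7,interpolation=cv2.INTER_CUBIC))
cv2.imwrite('pics/c16b.png',cv2.resize(a,None,fx=2.7,fy=2.7,interpolation=cv2.INTER_CUBIC))
E
```

```text
12.525 [ 0.4423 -0.1899  0.098 ] phi 90.5 [1.072 1.567 2.651] [0.4 0.  0.1] [-0.01 -0.01  0.  ] w 0.601 q [-0.57  0.02  1.79 -0.    1.33 -2.15]
```

View pics/c16a.png

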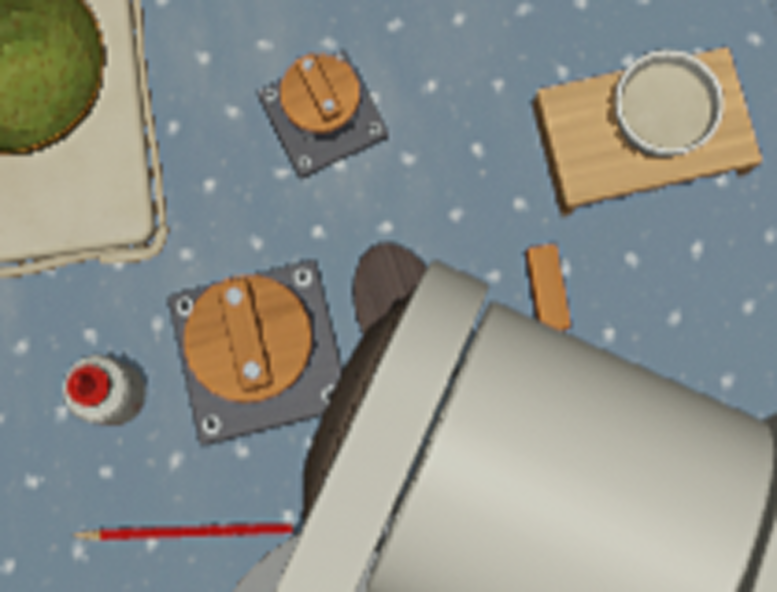

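View pics/c16b.png

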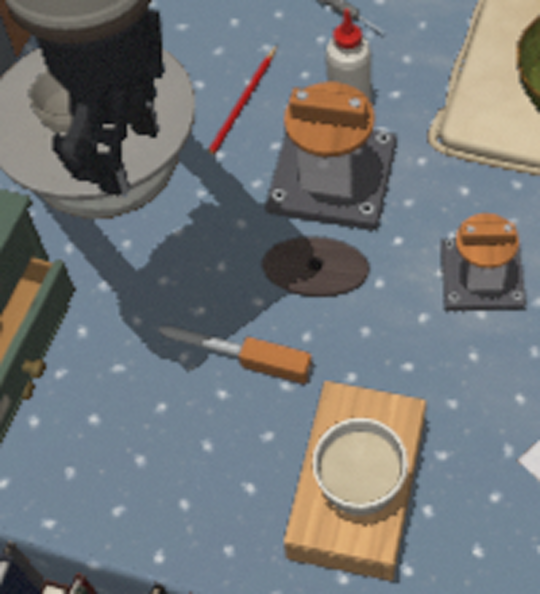

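```bash
cat > fit2.py <<'E'
from h import *
import sys
t=sys.argv[1]
for n in sys.argv[2:]:
    P=cloud(n,np.load(n+t+'.npy')).reshape(-1,3)
    im=cv2.imread(f'pics/{n}{t}.png').reshape(-1,3).astype(int)
    def rect(nm,m):
        q=P[m,:2]
        if len(q)<4: print(n,nm,'few');return
        (c,s,a)=cv2.minAreaRect((q*1000).astype(np.float32));print(n,nm,len(q),'c',np.round(c,1),'size',np.round(s,1),'ang',round(a,1),'z',np.median(P[m,2]).round(4))
    box=lambda lo,hi:np.all((P>lo)&(P<hi),axis=1)
    rect('bar',box([.50,-.13,.103],[.62,.0,.118]))
    q=P[:,:2]-[.559,-.066];a=np.radians(6.1);ex=np.array([np.cos(a),np.sin(a)]);ey=np.array([-ex[1],ex[0]])
    rect('foot',(P[:,2]>.009)&(P[:,2]<.019)&(abs(q@ey)<.06)&(abs(q@ex)<.06))
    rect('handle',box([.5,-.31,.014],[.63,-.215,.026])&(im[:,2]>im[:,0]+30))
    rect('shank',box([.43,-.31,.005],[.545,-.215,.016]))
E
python3 fit2.py 16 top scene
```

```text
top bar 252 c [560.6 -64.1] size [63.6 18. ] ang 5.8 z 0.1097
top foot 746 c [560.6 -64.1] size [100.1 100. ] ang 6.3 z 0.0141
top handle 189 c [ 589.7 -257.5] size [27.3 83.8] ang 79.1 z 0.0196
top shank few
scene bar 210 c [557.4 -67.3] size [64.  18.8] ang 4.0 z 0.1085
scene foot 839 c [558.  -67.7] size [100.2 102.9] ang 6.7 z 0.013
scene handle 233 c [ 571.8 -258.4] size [55.1 21.3] ang 0.4 z 0.0188
scene shank 132 c [ 508.5 -258.3] size [13.8 70.8] ang 87.5 z 0.0125
```

Call:
{"api": "carry_out", "payload": {
  "moves": [
    {"dp": [0.048,-0.022,0.0],"dr": [0.0,0.0,0.0],"claw": -0.2},
    {"dp": [0.048,-0.022,0.0],"dr": [0.0,0.0,0.0],"claw": -0.2},
    {"dp": [0.045,-0.02,-0.03],"dr": [0.0,0.0,0.0],"claw": -0.2},
    {"dp": [0.0,0.0,-0.04],"dr": [0.0,0.0,0.0],"claw": -0.1},
    {"dp": [0.0,0.0,0.0],"dr": [0.0,0.0,0.0],"claw": -0.1}
  ]
}}

```text
time: 13.25
eef_pos: [0.5877, -0.2573, 0.0275]
orientation: [-2.253, 1.567, -0.674]
ft_force: [0.7, 0.1, 0.8]
gripper_width: 0.548
```

```bash
python3 look.py 17
```

```text
13.25 [ 0.5877 -0.2573  0.0275] phi 90.49 [-2.253  1.567 -0.674] [0.7 0.1 0.8] [-0.03 -0.01  0.02] w 0.548 q [-0.53  0.39  1.49 -0.    1.25 -2.11]
```

Call:
{"api": "carry_out", "payload": {
  "moves": [
    {"dp": [0.0,0.0,-0.018],"dr": [0.0,0.0,0.0],"claw": -0.1},
    {"dp": [0.0,0.0,-0.018],"dr": [0.0,0.0,0.0],"claw": 0.0},
    {"dp": [0.0,0.0,-0.01],"dr": [0.0,0.0,0.0],"claw": 0.1},
    {"dp": [0.0,0.0,0.0],"dr": [0.0,0.0,0.0],"claw": 0.3}
  ]
}}

```text
time: 13.75
eef_pos: [0.5882, -0.2583, -0.0183]
orientation: [-2.183, 1.564, -0.605]
ft_force: [0.2, -0.2, -0.4]
gripper_width: 0.35
```

```bash
python3 look.py 18
```

```text
13.75 [ 0.5882 -0.2583 -0.0183] phi 90.45 [-2.183  1.564 -0.605] [ 0.2 -0.2 -0.4] [0.01 0.04 0.05] w 0.35 q [-0.53  0.44  1.53 -0.    1.17 -2.11]
```

Call:
{"api": "carry_out", "payload": {
  "moves": [
    {"dp": [0.0,0.0005,-0.007],"dr": [0.2,0.3,0.0],"claw": 0.3},
    {"dp": [0.0,0.0,0.0],"dr": [0.0,0.0,0.0],"claw": 1.0},
    {"dp": [0.0,0.0,0.0],"dr": [0.0,0.0,0.0],"claw": 1.0},
    {"dp": [0.0,0.0,0.0],"dr": [0.0,0.0,0.0],"claw": 1.0}
  ],
  "force": 60
}}

```text
time: 14.25
eef_pos: [0.5889, -0.2582, -0.0241]
orientation: [-2.172, 1.568, -0.593]
ft_force: [0.3, 0.2, -1.0]
gripper_width: 0.216
```

```bash
python3 look.py 19
```

```text
14.25 [ 0.5889 -0.2582 -0.0241] phi 90.46 [-2.172  1.568 -0.593] [ 0.3  0.2 -1. ] [ 0.03  0.04 -0.01] w 0.216 q [-0.53  0.45  1.53 -0.    1.16 -2.11]
```

Call:
{"api": "carry_out", "payload": {
  "moves": [
    {"dp": [0.0,0.0,0.025],"dr": [0.0,0.0,0.0],"claw": 1.0},
    {"dp": [0.0,-0.01,0.025],"dr": [0.0,0.0,-6.0],"claw": 1.0},
    {"dp": [0.0,0.0,0.0],"dr": [0.0,0.0,-10.0],"claw": 1.0},
    {"dp": [0.0,0.0,0.0],"dr": [0.0,0.0,-10.0],"claw": 1.0},
    {"dp": [0.0,0.0,0.0],"dr": [0.0,0.0,-10.0],"claw": 1.0},
    {"dp": [0.0,0.0,0.0],"dr": [0.0,0.0,-10.0],"claw": 1.0},
    {"dp": [0.0,0.0,0.0],"dr": [0.0,0.0,-10.0],"claw": 1.0},
    {"dp": [0.0,0.0,0.0],"dr": [0.0,0.0,-10.0],"claw": 1.0}
  ]
}}

```text
time: 15.25
eef_pos: [0.5892, -0.2686, 0.029]
orientation: [-1.658, 1.566, -1.267]
ft_force: [1.0, -0.7, -0.3]
gripper_width: 0.215
```

```bash
python3 look.py 20
```

```text
15.25 [ 0.5892 -0.2686  0.029 ] phi 22.41 [-1.658  1.566 -1.267] [ 1.  -0.7 -0.3] [ 0.03 -0.02 -0.03] w 0.215 q [-0.55  0.4   1.48 -0.    1.26 -0.94]
```

Call:
{"api": "carry_out", "payload": {
  "moves": [
    {"dp": [-0.005,0.005,-0.0015],"dr": [0.0,0.0,-9.0],"claw": 1.0},
    {"dp": [-0.0045,0.004,-0.001],"dr": [0.0,0.0,-6.5],"claw": 1.0},
    {"dp": [0.0,0.0,0.0],"dr": [0.0,0.0,0.0],"claw": 1.0},
    {"dp": [0.0,0.0,0.0],"dr": [0.0,0.0,0.0],"claw": 1.0}
  ]
}}

```text
time: 15.75
eef_pos: [0.5798, -0.2597, 0.0271]
orientation: [-1.501, 1.566, -1.388]
ft_force: [0.8, 0.1, -0.4]
gripper_width: 0.215
```

```bash
python3 look.py 21 top scene;  python3 - <<'E'
import cv2,numpy as np
b=cv2.imread('pics/top21.png')[160:300,220:430];a=cv2.imread('pics/scene21.png')[120:320,220:400]
cv2.imwrite('pics/c21a.png',cv2.resize(b,None,fx=3.7,fy=3.7,interpolation=cv2.INTER_CUBIC))
cv2.imwrite('pics/c21b.png',cv2.resize(a,None,fx=3,fy=3,interpolation=cv2.INTER_CUBIC))
E
```

```text
15.75 [ 0.5798 -0.2597  0.0271] phi 6.49 [-1.501  1.566 -1.388] [ 0.8  0.1 -0.4] [ 0.   -0.04 -0.01] w 0.215 q [-0.54  0.38  1.51 -0.    1.25 -0.65]
```

View pics/c21a.png

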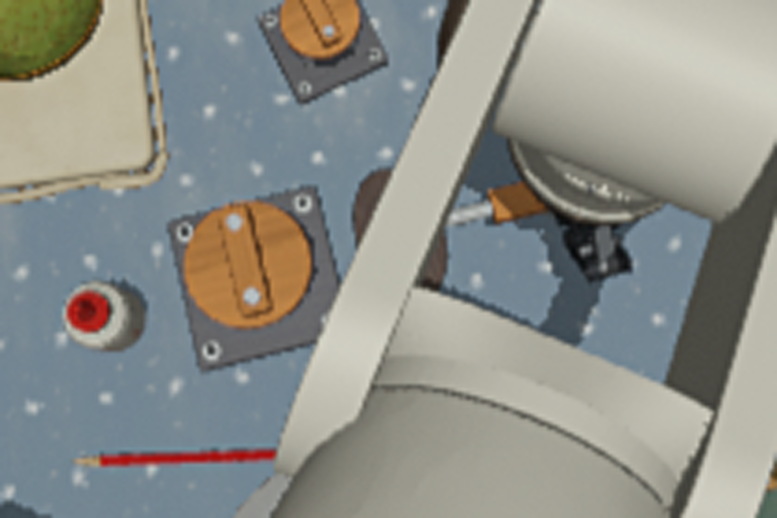

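View pics/c21b.png

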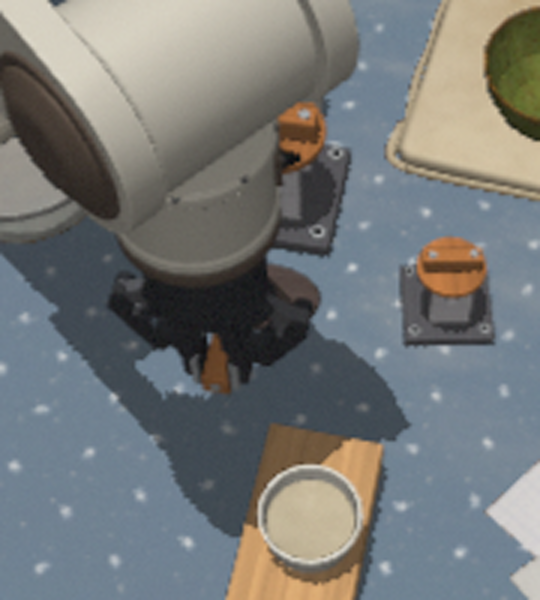

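Run:
```python
from h import *
n='top';W=cloud(n,np.load('top21.npy'));im=cv2.imread('pics/top21.png').astype(int)
v,u=np.mgrid[:400,:640]
reg=(u>335)&(u<372)&(v>200)&(v<228)
P=W[reg];c=im[reg]
m=(P[:,2]>.05)&(P[:,2]<.08);P=P[m];c=c[m]
or_=(c[:,2]>c[:,0]+30)
a=np.radians(6.2);ex=np.array([np.cos(a),np.sin(a)]);ey=np.array([-ex[1],ex[0]])
for nm,k in(('handle',or_&(P[:,2]>.066)),('shank',~or_)):
    q=P[k,:2]-[.5606,-.0641];x=q@ex*1000;y=q@ey*1000
    print(nm,k.sum(),'z',np.percentile(P[k,2],[10,50,90]).round(4),'x',x.min().round(1),x.max().round(1),'y',y.min().round(1),y.max().round(1))
    for lo in range(-190,-90,6):
        mm=(y>lo)&(y<=lo+6)
        if mm.sum()>2: print(lo,mm.sum(),x[mm].min().round(1),x[mm].max().round(1),np.mean(x[mm]).round(1),P[k][mm,2].max().round(4))
```

```text
handle 106 z [0.0695 0.0718 0.0737] x -10.2 9.0 y -182.7 -151.3
-184 5 -10.2 -5.3 -8.1 0.073
-178 19 -10.2 8.2 -2.2 0.0758
-172 23 -9.7 8.8 -1.2 0.0758
-166 23 -10.1 9.0 -0.8 0.0739
-160 23 -10.2 8.4 -1.3 0.0748
-154 13 -9.9 8.7 -0.4 0.075
shank 64 z [0.0619 0.0657 0.0696] x -21.9 9.4 y -188.0 -123.8
-190 4 -21.9 -11.1 -15.9 0.0744
-154 9 -9.8 3.6 -1.8 0.0697
-148 11 -5.1 4.0 -1.2 0.0677
-142 12 -5.4 4.8 -0.1 0.0677
-136 11 -4.3 3.3 -0.8 0.0679
-130 10 -4.8 4.1 -1.2 0.0691
```

Call:
{"api": "carry_out", "payload": {
  "moves": [
    {"dp": [-0.001,0.015,-0.001],"dr": [0.25,0.0,-0.2],"claw": 1.0},
    {"dp": [-0.0015,0.015,0.0],"dr": [0.0,0.0,0.0],"claw": 1.0},
    {"dp": [-0.0005,0.007,0.0],"dr": [0.0,0.0,0.0],"claw": 1.0},
    {"dp": [0.0,0.0,0.0],"dr": [0.0,0.0,0.0],"claw": 1.0}
  ]
}}

```text
time: 16.35
eef_pos: [0.5766, -0.2194, 0.0259]
orientation: [-0.18, 1.57, -0.068]
ft_force: [-0.1, 0.0, -0.4]
gripper_width: 0.214
```

```bash
cat > st.py <<'E'
from h import *
from scipy.spatial.transform import Rotation as R
s=read_state();a=np.radians(6.2);ex=np.array([np.cos(a),np.sin(a)]);ey=np.array([-ex[1],ex[0]])
q=s['eef_pos'][:2]-[.559,-.0657];M=R.from_euler('xyz',s['orientation']).as_matrix();z=M[:,2]
print('t',s['time'],'lat',(q@ex*1e3).round(2),'along',(q@ey*1e3).round(2),'z',(s['eef_pos'][2]*1e3).round(2),'phi',np.degrees(np.arctan2(z[1],z[0])).round(2),'appr',M[:2,0].round(4),'F lat/along/z',(s['ft_force'][:2]@ex).round(1),(s['ft_force'][:2]@ey).round(1),s['ft_force'][2].round(1),'T',s['ft_torque'].round(2),'w',round(s['gripper_width'],3))
E
python3 st.py
```

```text
t 16.35 lat 0.88 along -154.73 z 25.89 phi 6.38 appr [ 0.0008 -0.0001] F lat/along/z -0.1 0.1 -0.4 T [-0.03  0.02 -0.02] w 0.214
```

```bash
python3 look.py 22 top scene;  python3 - <<'E'
from h import *
b=cv2.imread('pics/top22.png')[160:280,240:400];a=cv2.imread('pics/scene22.png')[120:240,250:410]
cv2.imwrite('pics/c22.png',cv2.resize(np.hstack([b,a]),None,fx=2.5,fy=4*.625,interpolation=cv2.INTER_CUBIC))
E
```

```text
16.35 [ 0.5766 -0.2194  0.0259] phi 6.38 [-0.18   1.57  -0.068] [-0.1  0.  -0.4] [-0.03  0.02 -0.02] w 0.214 q [-0.49  0.35  1.56  0.    1.24 -0.6 ]
```

View pics/c22.png

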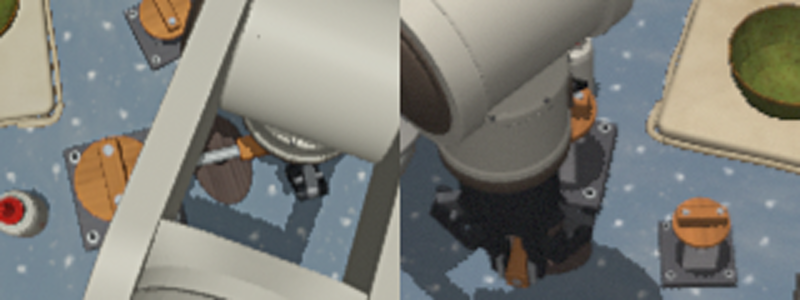

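Tip hidden by the arm, so I'll advance by force feedback. Next are small steps along the hole axis.

Call:
{"api": "carry_out", "payload": {
  "moves": [
    {"dp": [-0.0012,0.006,0.0],"dr": [0.0,0.0,-0.1],"claw": 1.0},
    {"dp": [-0.0006,0.005,0.0],"dr": [0.0,0.0,0.0],"claw": 1.0},
    {"dp": [0.0,0.0,0.0],"dr": [0.0,0.0,0.0],"claw": 1.0}
  ]
}}

```text
time: 16.82
eef_pos: [0.5747, -0.2089, 0.0258]
orientation: [-0.379, 1.57, -0.27]
ft_force: [-0.7, 0.4, -1.0]
gripper_width: 0.215
```

```bash
python3 st.py
```

```text
t 16.825 lat 0.1 along -144.07 z 25.81 phi 6.2 appr [ 0.0008 -0.0002] F lat/along/z -0.7 0.5 -1.0 T [-0.03  0.04 -0.02] w 0.215
```

Call:
{"api": "carry_out", "payload": {
  "moves": [
    {"dp": [-0.0005,0.005,0.0],"dr": [0.0,0.0,0.0],"claw": 1.0},
    {"dp": [-0.0005,0.004,0.0],"dr": [0.0,0.0,0.0],"claw": 1.0},
    {"dp": [0.0,0.0,0.0],"dr": [0.0,0.0,0.0],"claw": 1.0}
  ]
}}

```text
time: 17.2
eef_pos: [0.5736, -0.1994, 0.0258]
orientation: [-0.442, 1.57, -0.334]
ft_force: [-0.4, 1.0, -0.0]
gripper_width: 0.217
```

```bash
python3 st.py
```

```text
t 17.2 lat 0.04 along -134.44 z 25.8 phi 6.2 appr [ 0.0007 -0.0003] F lat/along/z -0.3 1.1 -0.0 T [-0.05  0.01  0.03] w 0.217
```

Call:
{"api": "carry_out", "payload": {
  "moves": [
    {"dp": [-0.0005,0.005,0.0],"dr": [0.0,0.0,0.0],"claw": 1.0},
    {"dp": [-0.0005,0.005,0.0],"dr": [0.0,0.0,0.0],"claw": 1.0},
    {"dp": [0.0,0.0,0.0],"dr": [0.0,0.0,0.0],"claw": 1.0}
  ]
}}

```text
time: 17.58
eef_pos: [0.5724, -0.1886, 0.0258]
orientation: [-0.428, 1.57, -0.32]
ft_force: [-0.1, 0.0, -1.3]
gripper_width: 0.22
```

```bash
python3 st.py
```

```text
t 17.575 lat 0.08 along -123.66 z 25.75 phi 6.2 appr [ 0.0006 -0.0002] F lat/along/z -0.1 0.0 -1.3 T [-0.02  0.   -0.02] w 0.22
```

Call:
{"api": "carry_out", "payload": {
  "moves": [
    {"dp": [-0.0006,0.005,0.0],"dr": [0.0,0.0,0.0],"claw": 1.0},
    {"dp": [-0.0006,0.005,0.0],"dr": [0.0,0.0,0.0],"claw": 1.0},
    {"dp": [0.0,0.0,0.0],"dr": [0.0,0.0,0.0],"claw": 1.0}
  ]
}}

```text
time: 17.95
eef_pos: [0.5712, -0.1779, 0.0258]
orientation: [-0.341, 1.57, -0.233]
ft_force: [-1.4, -0.0, -1.3]
gripper_width: 0.216
```

```bash
python3 st.py; python3 look.py 23 top
python3 - <<'E'
from h import *
b=cv2.imread('pics/top23.png')[160:280,240:400]
cv2.imwrite('pics/c23.png',cv2.resize(b,None,fx=5,fy=5,interpolation=cv2.INTER_CUBIC))
E
```

```text
t 17.95 lat 0.02 along -112.83 z 25.8 phi 6.2 appr [ 0.0008 -0.0002] F lat/along/z -1.4 0.1 -1.3 T [ 0.    0.01 -0.02] w 0.216
17.95 [ 0.5712 -0.1779  0.0258] phi 6.2 [-0.341  1.57  -0.233] [-1.4 -0.  -1.3] [ 0.    0.01 -0.02] w 0.216 q [-0.43  0.31  1.6   0.    1.22 -0.54]
```

View pics/c23.png

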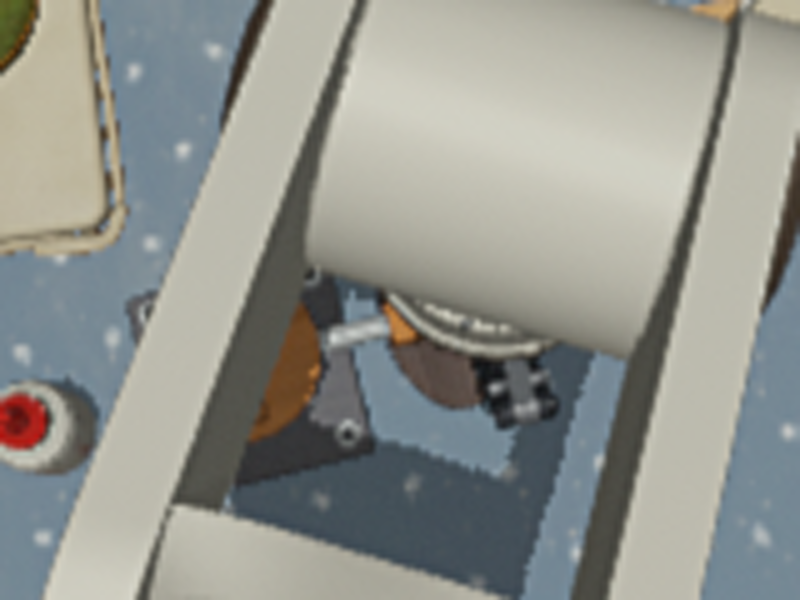

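The shank is going in freely under the disc. About 42 mm to go.

Call:
{"api": "carry_out", "payload": {
  "moves": [
    {"dp": [-0.0006,0.006,0.0],"dr": [0.0,0.0,0.0],"claw": 1.0},
    {"dp": [-0.0006,0.006,0.0],"dr": [0.0,0.0,0.0],"claw": 1.0},
    {"dp": [0.0,0.0,0.0],"dr": [0.0,0.0,0.0],"claw": 1.0}
  ]
}}

```text
time: 18.38
eef_pos: [0.5699, -0.1653, 0.0258]
orientation: [-0.487, 1.57, -0.379]
ft_force: [0.8, -0.1, -0.1]
gripper_width: 0.219
```

```bash
python3 st.py
```

```text
t 18.375 lat 0.08 along -100.17 z 25.78 phi 6.19 appr [ 0.0007 -0.0003] F lat/along/z 0.8 -0.1 -0.1 T [-0.04  0.06  0.02] w 0.219
```

Call:
{"api": "carry_out", "payload": {
  "moves": [
    {"dp": [-0.0007,0.006,0.0],"dr": [0.0,0.0,0.0],"claw": 1.0},
    {"dp": [-0.0006,0.006,0.0],"dr": [0.0,0.0,0.0],"claw": 1.0},
    {"dp": [0.0,0.0,0.0],"dr": [0.0,0.0,0.0],"claw": 1.0}
  ]
}}

```text
time: 18.75
eef_pos: [0.5685, -0.1523, 0.0258]
orientation: [-0.423, 1.57, -0.314]
ft_force: [0.6, 0.0, -0.1]
gripper_width: 0.213
```

```bash
python3 st.py
```

```text
t 18.75 lat 0.1 along -87.16 z 25.81 phi 6.19 appr [ 0.0007 -0.0002] F lat/along/z 0.5 -0.0 -0.1 T [ 0.    0.03 -0.  ] w 0.213
```

Call:
{"api": "carry_out", "payload": {
  "moves": [
    {"dp": [-0.0006,0.004,0.0],"dr": [0.0,0.0,0.0],"claw": 1.0},
    {"dp": [-0.0005,0.004,0.0],"dr": [0.0,0.0,0.0],"claw": 1.0},
    {"dp": [0.0,0.0,0.0],"dr": [0.0,0.0,0.0],"claw": 1.0}
  ]
}}

```text
time: 19.12
eef_pos: [0.5674, -0.1438, 0.0259]
orientation: [-0.395, 1.57, -0.287]
ft_force: [-0.4, 0.8, -0.7]
gripper_width: 0.214
```

```bash
python3 st.py
```

```text
t 19.125 lat -0.1 along -78.57 z 25.87 phi 6.19 appr [ 0.0009 -0.0003] F lat/along/z -0.3 0.9 -0.7 T [-0.05 -0.01 -0.02] w 0.214
```

Call:
{"api": "carry_out", "payload": {
  "moves": [
    {"dp": [-0.0003,0.003,0.0],"dr": [0.0,0.0,0.0],"claw": 1.0},
    {"dp": [0.0,0.0,0.0],"dr": [0.0,0.0,0.0],"claw": 1.0}
  ]
}}

```text
time: 19.38
eef_pos: [0.5671, -0.1407, 0.0259]
orientation: [-0.452, 1.57, -0.344]
ft_force: [0.1, -0.1, -0.9]
gripper_width: 0.217
```

```bash
python3 st.py;python3 look.py 24 top scene
python3 - <<'E'
from h import *
b=cv2.imread('pics/top24.png')[160:280,240:400];a=cv2.imread('pics/scene24.png')[120:240,250:410]
cv2.imwrite('pics/c24.png',cv2.resize(np.hstack([b,a]),None,fx=2.5,fy=4*.625,interpolation=cv2.INTER_CUBIC))
E
```

```text
t 19.375 lat -0.05 along -75.45 z 25.88 phi 6.19 appr [ 0.0009 -0.0003] F lat/along/z 0.1 -0.1 -0.9 T [-0.01 -0.06  0.03] w 0.217
19.375 [ 0.5671 -0.1407  0.0259] phi 6.18 [-0.452  1.57  -0.344] [ 0.1 -0.1 -0.9] [-0.01 -0.06  0.03] w 0.217 q [-0.38  0.29  1.64  0.    1.21 -0.48]
```

View pics/c24.png

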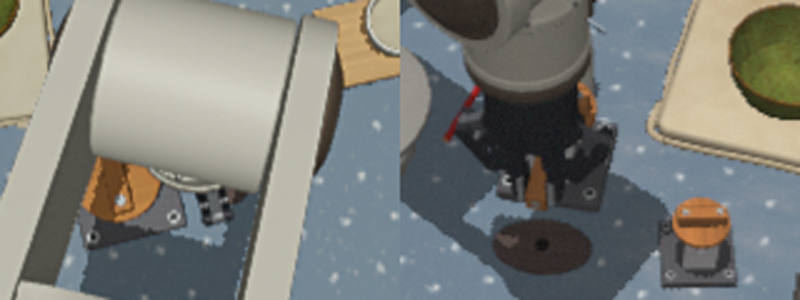

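Call:
{"api": "carry_out", "payload": {
  "moves": [
    {"dp": [-0.0003,0.0025,0.0],"dr": [0.0,0.0,0.0],"claw": 1.0},
    {"dp": [0.0,0.0,0.0],"dr": [0.0,0.0,0.0],"claw": 1.0}
  ]
}}

```text
time: 19.73
eef_pos: [0.5668, -0.1384, 0.0258]
orientation: [-0.516, 1.57, -0.408]
ft_force: [0.7, 0.3, -0.0]
gripper_width: 0.214
```

```bash
python3 st.py
```

```text
t 19.725 lat -0.1 along -73.07 z 25.85 phi 6.17 appr [ 0.0009 -0.0004] F lat/along/z 0.8 0.2 -0.0 T [-0.   -0.02  0.04] w 0.214
```

Call:
{"api": "carry_out", "payload": {
  "moves": [
    {"dp": [-0.0002,0.0015,0.0],"dr": [0.0,0.0,0.0],"claw": 1.0},
    {"dp": [0.0,0.0,0.0],"dr": [0.0,0.0,0.0],"claw": 1.0}
  ]
}}

```text
time: 19.98
eef_pos: [0.5666, -0.1368, 0.0259]
orientation: [-0.538, 1.57, -0.43]
ft_force: [-0.1, 0.4, -0.7]
gripper_width: 0.218
```

```bash
python3 st.py
```

```text
t 19.975 lat -0.14 along -71.49 z 25.86 phi 6.17 appr [ 0.001  -0.0004] F lat/along/z -0.0 0.4 -0.7 T [-0.02 -0.03  0.01] w 0.218
```

Call:
{"api": "carry_out", "payload": {
  "moves": [
    {"dp": [-0.0001,0.0012,0.0],"dr": [0.0,0.0,0.0],"claw": 1.0},
    {"dp": [0.0,0.0,0.0],"dr": [0.0,0.0,0.0],"claw": 1.0}
  ]
}}

```text
time: 20.23
eef_pos: [0.5667, -0.1369, 0.0261]
orientation: [-1.178, 1.568, -1.07]
ft_force: [-0.1, 0.1, -0.1]
gripper_width: 0.214
```

```bash
python3 st.py
```

```text
t 20.225 lat -0.07 along -71.63 z 26.07 phi 6.16 appr [ 0.0015 -0.0028] F lat/along/z -0.1 0.1 -0.1 T [-0.04 -0.02  0.  ] w 0.214
```

Call:
{"api": "carry_out", "payload": {
  "moves": [
    {"dp": [-0.0001,0.0012,0.0],"dr": [0.0,0.0,0.0],"claw": 1.0},
    {"dp": [0.0,0.0,0.0],"dr": [0.0,0.0,0.0],"claw": 1.0}
  ]
}}

```text
time: 20.48
eef_pos: [0.5667, -0.137, 0.0262]
orientation: [-1.297, 1.565, -1.189]
ft_force: [0.2, -0.1, -0.1]
gripper_width: 0.218
```

```bash
python3 st.py
```

```text
t 20.475 lat -0.04 along -71.67 z 26.2 phi 6.15 appr [ 0.002  -0.0049] F lat/along/z 0.2 -0.1 -0.1 T [-0.08 -0.03 -0.04] w 0.218
```

Call:
{"api": "carry_out", "payload": {
  "moves": [
    {"dp": [-0.0001,0.0012,0.0],"dr": [0.0,0.0,0.0],"claw": 1.0},
    {"dp": [0.0,0.0,0.0],"dr": [0.0,0.0,0.0],"claw": 1.0}
  ]
}}

```text
time: 20.72
eef_pos: [0.5668, -0.137, 0.0263]
orientation: [-1.351, 1.563, -1.244]
ft_force: [-0.2, -1.5, -0.4]
gripper_width: 0.22
```

```bash
python3 st.py
```

```text
t 20.725 lat 0.01 along -71.74 z 26.34 phi 6.14 appr [ 0.0024 -0.0071] F lat/along/z -0.4 -1.5 -0.4 T [-0.05  0.02 -0.  ] w 0.22
```

Motion has stopped with the shoulder at the expected place (71.6 mm, against 28 + 43 = 71). I'll release, lift clear and inspect.

Call:
{"api": "carry_out", "payload": {
  "moves": [
    {"dp": [0.0,0.0,0.0],"dr": [0.0,0.0,0.0],"claw": 0.6},
    {"dp": [0.0,0.0,0.0],"dr": [0.0,0.0,0.0],"claw": 0.2},
    {"dp": [0.0,0.0,0.0],"dr": [0.0,0.0,0.0],"claw": 0.0},
    {"dp": [0.0,0.0,0.02],"dr": [0.0,0.0,0.0],"claw": 0.0},
    {"dp": [0.0,0.0,0.04],"dr": [0.0,0.0,0.0],"claw": 0.0},
    {"dp": [0.0,-0.02,0.05],"dr": [0.0,0.0,0.0],"claw": 0.0},
    {"dp": [-0.04,-0.045,0.02],"dr": [0.0,0.0,0.0],"claw": 0.0},
    {"dp": [-0.04,-0.045,0.02],"dr": [0.0,0.0,0.0],"claw": 0.0}
  ]
}}

```text
time: 21.72
eef_pos: [0.4862, -0.2437, 0.1783]
orientation: [-1.84, 1.567, -1.727]
ft_force: [0.6, -0.5, -0.2]
gripper_width: 0.501
```

Call:
{"api": "carry_out", "payload": {
  "moves": [
    {"dp": [-0.04,-0.045,0.01],"dr": [0.0,0.0,0.0],"claw": 0.0},
    {"dp": [-0.04,-0.045,0.01],"dr": [0.0,0.0,0.0],"claw": 0.0}
  ]
}}

```text
time: 21.98
eef_pos: [0.4041, -0.3357, 0.2004]
orientation: [-1.384, 1.566, -1.269]
ft_force: [0.6, -0.5, -0.4]
gripper_width: 0.501
```

```bash
python3 look.py 25 top scene
python3 - <<'E'
from h import *
b=cv2.imread('pics/top25.png')[180:280,230:350];a=cv2.imread('pics/scene25.png')[120:240,250:394]
cv2.imwrite('pics/c25.png',cv2.resize(np.hstack([cv2.resize(b,(400,334),interpolation=2),cv2.resize(a,(400,334),interpolation=2)]),None,fx=1,fy=1))
E
python3 fit2.py 25 top scene | egrep 'bar|foot'; python3 fit.py 25 | egrep 'bottle|rib|pot'
python3 - <<'E'
from h import *
a=np.radians(6.2);ex=np.array([np.cos(a),np.sin(a)]);ey=np.array([-ex[1],ex[0]])
for n,c in(('top',(.5606,-.0641)),('scene',(.5578,-.0676))):
    P=cloud(n,np.load(n+'25.npy')).reshape(-1,3);q=P[:,:2]-c;x=q@ex*1e3;y=q@ey*1e3
    m=(abs(x)<14)&(y<-36)&(y>-100)&(P[:,2]>.063)&(P[:,2]<.078)
    print(n,m.sum(),'handle y',y[m].min(),y[m].max(),'x',x[m].min(),x[m].max(),'z',np.median(P[m,2]))
E
```

```text
21.975 [ 0.4041 -0.3357  0.2004] phi 6.58 [-1.384  1.566 -1.269] [ 0.6 -0.5 -0.4] [ 0.01 -0.02 -0.  ] w 0.501 q [-0.84  0.04  1.56 -0.    1.54 -0.95]
top bar 252 c [560.4 -64.1] size [63.8 18. ] ang 6.1 z 0.1097
top foot 741 c [560.4 -64. ] size [99.9 99.8] ang 5.9 z 0.014
scene bar 210 c [558.2 -67.1] size [63.7 20.1] ang 3.8 z 0.1086
scene foot 742 c [557.4 -67. ] size [100.1 100.8] ang 6.2 z 0.013
scene pot 262 c [ 669.8 -344.8] size [65.  66.3] ang 17.8 med [ 666.6 -331.7]
scene bottle 257 c [544.1  24.5] size [39.5 31.3] ang 8.8 med [546.   21.8]
scene rib 532 c [ 573.8 -162.8] size [89.9 56.4] ang 12.2 med [ 574.6 -162.5]
top pot 176 c [ 672.2 -343.1] size [65.2 63.5] ang 79.5 med [ 682.8 -353.5]
top bottle 271 c [545.8  32. ] size [38.7 38.2] ang 81.6 med [543.5  28.5]
top rib 583 c [ 578.3 -173.9] size [92.4 84.5] ang 5.0 med [ 574.1 -161.4]
top 186 handle y -84.79909291632177 -36.260367375585545 x -11.015167684117314 9.311475821144507 z 0.06673916628719509
scene 154 handle y -85.40947509352063 -37.208624596619295 x -10.70730256114716 9.568053322534064 z 0.06572567158137102
```

View pics/c25.png

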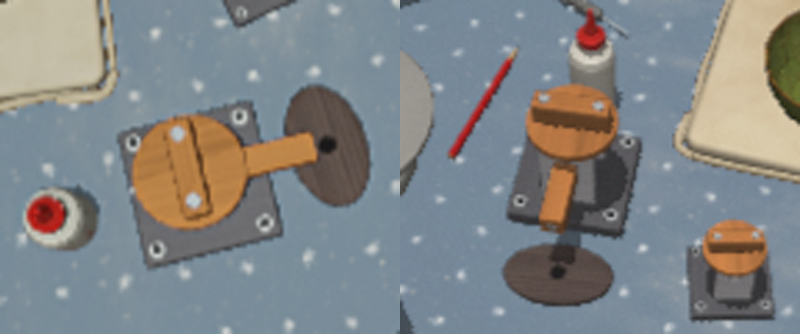

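The pin is through. The handle end measures 84.8–85.4 mm from centre against 84.0 nominal, with the handle sagging slightly in the holes' play. To be sure it is seated, I'll press its rear end gently with shut fingers.

Call:
{"api": "carry_out", "payload": {
  "moves": [
    {"dp": [0.045,0.036,0.0],"dr": [0.0,0.0,0.0],"claw": 1.0},
    {"dp": [0.045,0.036,-0.02],"dr": [0.0,0.0,0.0],"claw": 1.0},
    {"dp": [0.042,0.035,-0.03],"dr": [0.0,0.0,0.0],"claw": 1.0},
    {"dp": [0.03,0.02,-0.04],"dr": [0.0,0.0,0.0],"claw": 1.0},
    {"dp": [0.0,0.0,-0.02],"dr": [0.0,0.0,0.0],"claw": 1.0},
    {"dp": [0.0,0.0,0.0],"dr": [0.0,0.0,0.0],"claw": 1.0}
  ],
  "force": 20
}}

```text
time: 22.82
eef_pos: [0.5688, -0.2056, 0.0884]
orientation: [-1.212, 1.563, -1.105]
ft_force: [0.2, 0.9, 0.7]
gripper_width: -0.001
```

```bash
python3 st.py
```

```text
t 22.825 lat -5.4 along -140.1 z 88.42 phi 6.1 appr [ 0.0034 -0.0068] F lat/along/z 0.3 0.9 0.7 T [-0.04 -0.01 -0.  ] w -0.001
```

Call:
{"api": "carry_out", "payload": {
  "moves": [
    {"dp": [0.006,0.0,-0.03],"dr": [0.3,0.0,0.0],"claw": 1.0},
    {"dp": [0.0,0.0,-0.03],"dr": [0.0,0.0,0.0],"claw": 1.0},
    {"dp": [0.0,0.0,-0.006],"dr": [0.0,0.0,0.0],"claw": 1.0},
    {"dp": [-0.001,0.015,0.0],"dr": [0.0,0.0,0.0],"claw": 1.0},
    {"dp": [-0.0015,0.012,0.0],"dr": [0.0,0.0,0.0],"claw": 1.0},
    {"dp": [0.0,0.0,0.0],"dr": [0.0,0.0,0.0],"claw": 1.0}
  ]
}}

```text
time: 23.58
eef_pos: [0.5749, -0.1776, 0.0289]
orientation: [-0.477, 1.558, -0.371]
ft_force: [0.5, -0.6, -0.0]
gripper_width: 0.003
```

```bash
python3 st.py
```

```text
t 23.575 lat 3.71 along -112.92 z 28.94 phi 6.05 appr [ 0.0118 -0.0046] F lat/along/z 0.4 -0.7 -0.0 T [-0.03 -0.02 -0.04] w 0.003
```

Call:
{"api": "carry_out", "payload": {
  "moves": [
    {"dp": [-0.0037,0.0,-0.01],"dr": [0.25,0.65,0.0],"claw": 1.0},
    {"dp": [0.0,0.0,0.0],"dr": [0.0,0.0,0.0],"claw": 1.0},
    {"dp": [-0.001,0.01,0.0],"dr": [0.0,0.0,0.0],"claw": 1.0},
    {"dp": [0.0,0.0,0.0],"dr": [0.0,0.0,0.0],"claw": 1.0}
  ]
}}

```text
time: 24.08
eef_pos: [0.5701, -0.1672, 0.0189]
orientation: [-0.899, 1.57, -0.794]
ft_force: [-0.1, 0.2, -0.0]
gripper_width: 0.0
```

```bash
python3 st.py
```

```text
t 24.075 lat 0.07 along -102.11 z 18.94 phi 6.04 appr [ 0.0004 -0.0004] F lat/along/z -0.1 0.2 -0.0 T [-0.03 -0.06 -0.06] w 0.0
```

Call:
{"api": "carry_out", "payload": {
  "moves": [
    {"dp": [-0.0003,0.0025,0.0],"dr": [0.0,0.0,0.0],"claw": 1.0},
    {"dp": [-0.0003,0.0025,0.0],"dr": [0.0,0.0,0.0],"claw": 1.0}
  ]
}}

```text
time: 24.32
eef_pos: [0.5696, -0.1621, 0.0191]
orientation: [-0.812, 1.57, -0.707]
ft_force: [0.2, -0.9, 0.1]
gripper_width: 0.0
```

```bash
python3 st.py
```

```text
t 24.325 lat 0.1 along -96.94 z 19.07 phi 6.03 appr [ 0.0006 -0.0005] F lat/along/z 0.1 -1.0 0.1 T [-0.01  0.    0.01] w 0.0
```

Call:
{"api": "carry_out", "payload": {
  "moves": [
    {"dp": [-0.0002,0.0015,0.0],"dr": [0.0,0.0,0.0],"claw": 1.0}
  ]
}}

```text
time: 24.45
eef_pos: [0.5694, -0.1605, 0.0192]
orientation: [-0.89, 1.57, -0.784]
ft_force: [-0.7, -4.4, 1.2]
gripper_width: 0.005
```

```bash
python3 st.py
```

```text
t 24.45 lat 0.1 along -95.37 z 19.15 phi 6.04 appr [ 0.0008 -0.0008] F lat/along/z -1.2 -4.3 1.2 T [-0.84 -0.16 -0.04] w 0.005
```

Call:
{"api": "carry_out", "payload": {
  "moves": [
    {"dp": [-0.0002,0.0015,0.0],"dr": [0.0,0.0,0.0],"claw": 1.0}
  ]
}}

```text
time: 24.58
eef_pos: [0.5697, -0.1602, 0.0197]
orientation: [-1.064, 1.567, -0.959]
ft_force: [2.6, -15.3, 4.1]
gripper_width: 0.003
```

```bash
python3 st.py
```

```text
t 24.575 lat 0.46 along -95.08 z 19.69 phi 6.03 appr [ 0.0022 -0.0031] F lat/along/z 0.9 -15.5 4.1 T [-2.42 -0.28  0.  ] w 0.003
```

Call:
{"api": "carry_out", "payload": {
  "moves": [
    {"dp": [-0.0001,0.0015,0.0],"dr": [0.0,0.0,0.0],"claw": 1.0}
  ]
}}

```text
time: 24.7
eef_pos: [0.5702, -0.1602, 0.0204]
orientation: [-1.1, 1.564, -0.995]
ft_force: [0.9, -13.7, 2.7]
gripper_width: 0.001
```

```bash
python3 st.py
```

```text
t 24.7 lat 0.95 along -95.14 z 20.36 phi 6.02 appr [ 0.0038 -0.0058] F lat/along/z -0.6 -13.7 2.7 T [-1.97 -0.06  0.  ] w 0.001
```

It is firmly seated: 15 N with no further movement, at 95.1 mm (84 handle end + 11 finger half-width). Backing off.

Call:
{"api": "carry_out", "payload": {
  "moves": [
    {"dp": [0.001,-0.01,0.0],"dr": [0.0,0.0,0.0],"claw": 1.0},
    {"dp": [0.002,-0.025,0.0],"dr": [0.0,0.0,0.0],"claw": 1.0},
    {"dp": [0.0,-0.02,0.05],"dr": [0.0,0.0,0.0],"claw": 1.0},
    {"dp": [-0.02,-0.03,0.05],"dr": [0.0,0.0,0.0],"claw": 1.0},
    {"dp": [-0.045,-0.035,0.03],"dr": [0.0,0.0,0.0],"claw": 1.0},
    {"dp": [-0.045,-0.035,0.01],"dr": [0.0,0.0,0.0],"claw": 1.0},
    {"dp": [-0.045,-0.035,0.01],"dr": [0.0,0.0,0.0],"claw": 1.0},
    {"dp": [0.0,0.0,0.0],"dr": [0.0,0.0,0.0],"claw": 1.0}
  ]
}}

```text
time: 25.7
eef_pos: [0.4131, -0.3623, 0.1728]
orientation: [-1.417, 1.564, -1.314]
ft_force: [0.7, 0.0, -1.1]
gripper_width: 0.001
```

```bash
python3 look.py 26 top scene
python3 - <<'E'
from h import *
b=cv2.imread('pics/top26.png')[180:280,230:350];a=cv2.imread('pics/scene26.png')[120:240,250:394]
cv2.imwrite('pics/c26.png',np.hstack([cv2.resize(b,(400,334),interpolation=2),cv2.resize(a,(400,334),interpolation=2)]))
a=np.radians(6.2);ex=np.array([np.cos(a),np.sin(a)]);ey=np.array([-ex[1],ex[0]])
for n,c in(('top',(.5605,-.064)),('scene',(.5578,-.0674))):
    P=cloud(n,np.load(n+'26.npy')).reshape(-1,3);q=P[:,:2]-c;x=q@ex*1e3;y=q@ey*1e3
    m=(abs(x)<14)&(y<-36)&(y>-100)&(P[:,2]>.063)&(P[:,2]<.078)
    print(n,m.sum(),'handle y',y[m].min(),y[m].max(),'x',x[m].min(),x[m].max(),'z',np.median(P[m,2]))
E
python3 fit2.py 26 top scene | egrep 'bar|foot'; python3 fit.py 26 | egrep 'bottle|rib|pot'
```

```text
25.7 [ 0.4131 -0.3623  0.1728] phi 5.92 [-1.417  1.564 -1.314] [ 0.7  0.  -1.1] [ 0.01 -0.   -0.02] w 0.001 q [-0.86  0.1   1.55 -0.    1.49 -0.96]
top 186 handle y -84.36031215033087 -36.311168505487665 x -10.636215623783524 9.526969649847667 z 0.06684147473114416
scene 154 handle y -84.15686180523804 -36.07310907158399 x -10.218544586022889 9.490670514417399 z 0.06595673700736607
top bar 252 c [560.7 -64. ] size [64.2 18. ] ang 5.9 z 0.1097
top foot 739 c [560.5 -64.1] size [100.5  99.9] ang 6.1 z 0.0141
scene bar 210 c [557.8 -67.4] size [63.1 19.3] ang 6.5 z 0.1083
scene foot 739 c [557.7 -67.5] size [100.2 100.7] ang 6.8 z 0.013
scene pot 267 c [ 669.7 -344.4] size [65.1 65.6] ang 18.2 med [ 666.7 -332.5]
scene bottle 258 c [544.5  23.6] size [39.1 32.7] ang 15.8 med [546.   21.8]
scene rib 543 c [ 573.3 -161.4] size [89.8 56.1] ang 5.9 med [ 574.1 -162. ]
top pot 181 c [ 671.9 -342.7] size [65.3 64.1] ang 80.7 med [ 682.1 -351.8]
top bottle 269 c [545.8  32. ] size [38.5 38.3] ang 81.2 med [543.6  28.2]
top rib 596 c [ 576.8 -161.4] size [64.3 91.3] ang 87.0 med [ 573.9 -161.2]
```

View pics/c26.png

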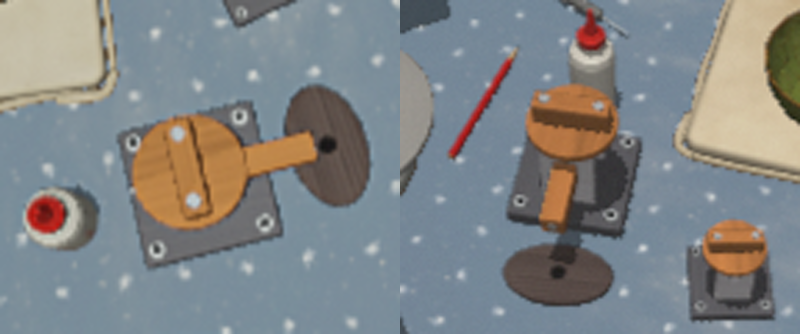

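The picture shows the handle home against the cheek (top crop about (280,150)), the bar square to it, and the bottle, rib and pot unmoved. Handing in.

```bash
python3 -c "
from rig import *
print(close_job())"
```

```text
the job is handed in; nothing more can be done
None
```

The modelling stand is locked. I turned its head about 78° counter-clockwise to the 3.14 rad alignment. I then drew the pin out from under the shelf by its shank, took it again by the handle and pushed it through from the rib side until the shoulder met the cheek.

**Last checks**
- **Seating:** the handle end measures 84.2–84.4 mm from the stand's centre (84.0 nominal). A 15 N push on it gave no further movement.
- **Alignment:** the wing bar reads 5.9–6.5° and the foot 6.1–6.8° over the two views, so the head is lined up.
- **Things left alone:** the bottle, the pot and, in the scene view, the rib measure within about 1.5 mm of their first positions. In the top view the rib's final outline fit was unreliable because the pin's handle overhangs it.
- **Time:** about 26 s of the 72 s allowed.

**What disagreed or went wrong**
- **Fingertip height:** the real fingertips sit about 29 mm behind the reported tool point. My first grip on the wing bar therefore closed on air above it. I measured the offset in the depth images and used it for every height after that.
- **Camera offset:** the two cameras differ by about 3 mm in each horizontal direction, so I measured the pin against the stand within one view.
- **Handle droop:** the handle sags a little in the play of the holes. Its top reads about 66–67 mm high instead of 70.

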